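# Top up the cylinder kit case and lock it

## Robot

A 7-joint arm with a two-finger parallel gripper is mounted at the origin on the work surface. World frame = base frame: x ahead of the robot, y to its left, z up, the work surface at z = 0. Lengths are in m, angles in rad, forces in N, time in s.
With the tool pointing down it reaches from about 0.425 to 0.875 m from the base axis. Payload 4.7 kg.
Tool frame: the origin (TCP) lies midway between the tips of the shut fingers; the grasp point (between the pads) lies arm.tcp_to_grasp behind it (arm.tcp_to_grasp is the distance from the TCP to the grasp point, in m); z points along the fingers, y is the direction in which the jaws open and shut (so a half turn about z gives the same grasp; the last joint's range is limited). The gripper opens to 85 mm and grips with 20 to 120 N. Pads are 22 mm wide; open, the fingers measure 114 mm over their backs; the gripper's body (76 mm by 85 mm) begins 54 mm behind the grasp point. The pads swing forward as they close: fully open they stand 13 mm farther back than shut.
Start: joints at [1.3, 0.321, -0.07, 1.45, 0.023, 1.371, -0.057], TCP at [0.183, -0.624, 0.231] pointing down, gripper open.
Joint ranges: [-2.86, 2.86], [-0.3, 2.09], [-1.38, 1.24], [0.06, 2.45], [-1.56, 4.7], [0.09, 2.05], [-2.69, 2.69]. Speed limits (rad/s): [2.57, 2.57, 3.14, 3.14, 3.14, 3.14, 3.14].

## Interface

Orientations are given as [roll, pitch, yaw] about the fixed x, y, z axes, in that order (R = Rz(yaw) Ry(pitch) Rx(roll)).
In Python, from plant import arm gives the robot as it stands.
- The arm moves only by the shell command python3 -m pendant 'ROWS' [FORCE]. ROWS is JSON, a list of rows, each a list of 7 numbers: the shift along the world's x, y, z in m, then the turn, a rotation vector about the world's x, y, z in degrees, then the closure, from -1 (fully open) to 1 (shut). A call has 1 to 5 rows; each row shifts and turns the commanded pose from where the row before left it; what a row does not reach is not made up. A row lasts 1/10 s, in which the tool goes at most 50 mm and 8.59 degrees, less where a joint would pass 70% of its speed; a pose out of reach is approached as far as the arm can. A call is refused whole if a number of a shift passes 0.05 or a number of a turn 8.59, either way. A call with a gripper value outside its range is refused whole. The fingers move at their own pace and stop on an object; FORCE is the grip in N (left out, the last holds). Time passes only in rows, so rows that do not move let the fingers close. It gives the time, the measured TCP pose, the force and the opening at its end, in the units of the state.
- arm.sense(): the state, without advancing time (a new reading comes with each control period).
- arm.read_camera(name): name is "scene" or "side" or "wrist"; returns (picture, depth): 400x640x3 uint8, red, green, blue; 400x640 float32, m along the optical axis (not along the pixel's ray), 0 where there is no reading.
- arm.calibration(name): a dict with "fovy" (degrees; the focal length in pixels is half the picture's height over the tangent of half this angle, whatever the lens; pixels are square), "cx", "cy" (the principal point, pixels), "view" (4x4, takes a point from world to camera coordinates). Camera axes: x right, y up, looking along -z (the intrinsics and any distortion apply to the point x, -y, -z); pixel columns grow to the right and rows downward; lengths in m; the calibration is good to about 2 mm. A picture is of the moment at which its call begins: read the wrist's pose just before it. calibration takes no time and is no camera call; for the wrist camera it gives the pose at the moment of the call.
- arm.job_done(): hands the job in, once; it reports no verdict.
Trained networks look in the newest picture that a camera, given by its name, has taken for a name from the list of things; names that differ only in an ending like _2 or _b are one class to them, and where a whole thing is asked for, a point or a joint stands for the part that bears it (a point fixed in the world has none). Each returns a list of dicts, best first, with "p" (0 to 1); they miss things now and then, are a little off and sometimes report something else, mostly with a low value. They report only what shows in the picture. A call takes as long as a camera call. They do not tell look-alikes from the thing itself.
- arm.find_in(name, camera): "location" ([x, y, z] in m, in world coordinates, good to about 4 mm: the middle of the surface that is visible of it).
- arm.outline_of(name, camera): "region" (400x640 bool, what is visible of it).
The state is a dict: "time": time; "q": joint angles; "qvel": joint speeds; "tau": joint torques, N m; "eef_pos": TCP position; "orientation": TCP orientation; "force": force on the tool from outside, world axes, zero at the start; "wrist_torque": the same for the moment, N m; "grip_width": finger opening in m.
Only numpy, scipy, OpenCV 4.12 (cv2) and the standard library are available. Lean on these libraries where they do the work, as an engineer would, in place of code of your own. Each camera call takes 0.05 s, during which the arm holds its last target.

## Task

Take the pry blade from its mat, put its tip into the notch at the front of the kit case, lever the lid up with it and swing the lid wide open, then later lay the blade back on its mat. Put one spare air cylinder lying flat, either way round, into every empty pocket, leaving the cylinders already in the case where they are. Then shut the lid and give the cam lock its full quarter turn so that it draws the lid tight; any spare left over stays outside, and nothing else may be knocked over.

Things in the scene. Friction and masses are not known exactly. Their poses are not given: they have to be found in the camera images.
- case: shallow grey kit case fixed to the bench, outside 170 mm deep (its x, from -90 to +80), 270 mm wide (its y), 80 mm high. Origin on the bench under it, x towards the hinge side, z up; the front is its -x side. Inside, four parallel pockets run along x. The inner floor is 40 mm above the bench, ribs between pockets rise 8 mm above it, outer walls reach 80 mm. A bracket for the cam, 60 mm wide and 70 mm high, stands out 60 mm from the front at y = +75 mm
- lid (a joint): angle of the flat lid: 0 shut tight, 1.8 (a stop) fully open; starts resting ajar on the sprung seal at about 0.03, stays at any angle it is left at (stiff hinge, about 1 to 2 N at the front edge to move it). The seal pushes back below about 0.03 (about 10 N at the front edge when tight): pressed shut by hand and let go, the lid rises again to about 0.025
- lid_hinge (a point): middle of the lid's hinge line, which runs along the case's y at x = +80 mm, 80 mm above the bench
- lid_edge (a point): point on the underside of the lid's front edge, above the notch, 170 mm from the hinge line. The lid is a light aluminium panel 170 x 270 mm, 8 mm thick, above its hinge line, covering the case up to the front face; 0.13 kg
- notch (a point): pry notch in the top of the case's front wall: this point is the middle of the notch floor at the front face, 74 mm above the bench. The notch is 60 mm wide, 6 mm below the rim, and goes through the 20 mm thick wall; with the lid ajar the gap over the notch floor is about 11 mm, elsewhere about 5 mm
- cam (a joint): angle of the cam lock: 0 (start, within 0.06) open, arm along the front and clear of the lid (turned past 0.1 it reaches over the lid edge and blocks the lid); 1.57 fully turned, a quarter turn clockwise seen from above, the arm then over the lid's front edge. The ramp on the arm catches the lid edge only if the lid is down on its seal (below about 0.04 rad), and draws it tight; needs up to about 0.3 N m
- cam_grip (a point): on the cam's vertical axis, 123 mm above the bench, in the upper part of its black wing handle: 60 mm long, 14 mm thick, from 97 to 137 mm above the bench; the wing lies along the case's y at cam angle 0 and along the case's x at 1.57. The steel arm (18 mm wide, reaching 52 mm out from the axis, which stands 34 mm in front of the case) is under it at 89 to 97 mm
- blade: flat pry blade, 0.14 kg: wooden handle 110 mm long, 24 mm wide, 26 mm high; steel blade 26 mm wide, 3 mm thick, reaching 70 mm beyond the handle at half its height. Origin at the middle of the handle, x towards the blade. Starts lying flat on the mat
- blade_tip (a point): middle of the blade's front edge, 125 mm from the handle's middle along its x
- mat: black rubber tool mat fixed on the bench, 190 x 75 mm (x, y), 8 mm thick; origin at the centre of its underside. The blade belongs on it
- tray: shallow grey plastic tray fixed on the bench, 160 x 206 mm (x, y), rim 14 mm high, 4 mm walls; origin at the centre of its underside. Its floor is 4 mm thick, with three lanes along its x, 34 mm wide and 60 mm apart, between ribs 8 mm above the floor. A spare starts in each lane
- pocket0 (a point): centre of pocket 0 of the case, 54 mm above the bench: where the middle of a seated cylinder comes. The pocket is 36 mm wide (case y), 122 mm long (case x), 8 mm deep, open above; neighbours are 56 mm apart
- pocket1 (a point): centre of pocket 1 of the case, 54 mm above the bench: where the middle of a seated cylinder comes. The pocket is 36 mm wide (case y), 122 mm long (case x), 8 mm deep, open above; neighbours are 56 mm apart
- pocket2 (a point): centre of pocket 2 of the case, 54 mm above the bench: where the middle of a seated cylinder comes. The pocket is 36 mm wide (case y), 122 mm long (case x), 8 mm deep, open above; neighbours are 56 mm apart
- pocket3 (a point): centre of pocket 3 of the case, 54 mm above the bench: where the middle of a seated cylinder comes. The pocket is 36 mm wide (case y), 122 mm long (case x), 8 mm deep, open above; neighbours are 56 mm apart
- spare0: a spare, an air cylinder: square aluminium body 28 x 28 mm with black end caps and a short steel rod nose on one end, 112 mm long in all (caps and body 98 mm, nose 16 mm thick and 14 mm long), 0.16 kg, lying flat. Origin at the middle of its overall length, width and height (14 mm over what it lies on); x along its length towards the nose, so the square part spans x = -56 to +42 mm
- spare1: a spare, an air cylinder: square aluminium body 28 x 28 mm with black end caps and a short steel rod nose on one end, 112 mm long in all (caps and body 98 mm, nose 16 mm thick and 14 mm long), 0.16 kg, lying flat. Origin at the middle of its overall length, width and height (14 mm over what it lies on); x along its length towards the nose, so the square part spans x = -56 to +42 mm
- spare2: a spare, an air cylinder: square aluminium body 28 x 28 mm with black end caps and a short steel rod nose on one end, 112 mm long in all (caps and body 98 mm, nose 16 mm thick and 14 mm long), 0.16 kg, lying flat. Origin at the middle of its overall length, width and height (14 mm over what it lies on); x along its length towards the nose, so the square part spans x = -56 to +42 mm
- kept0: may be absent; if present it is already seated in pocket 0: an air cylinder: square aluminium body 28 x 28 mm with black end caps and a short steel rod nose on one end, 112 mm long in all (caps and body 98 mm, nose 16 mm thick and 14 mm long), 0.16 kg, lying flat. Origin at the middle of its overall length, width and height (14 mm over what it lies on); x along its length towards the nose, so the square part spans x = -56 to +42 mm
- kept1: may be absent; if present it is already seated in pocket 1: an air cylinder: square aluminium body 28 x 28 mm with black end caps and a short steel rod nose on one end, 112 mm long in all (caps and body 98 mm, nose 16 mm thick and 14 mm long), 0.16 kg, lying flat. Origin at the middle of its overall length, width and height (14 mm over what it lies on); x along its length towards the nose, so the square part spans x = -56 to +42 mm
- kept2: may be absent; if present it is already seated in pocket 2: an air cylinder: square aluminium body 28 x 28 mm with black end caps and a short steel rod nose on one end, 112 mm long in all (caps and body 98 mm, nose 16 mm thick and 14 mm long), 0.16 kg, lying flat. Origin at the middle of its overall length, width and height (14 mm over what it lies on); x along its length towards the nose, so the square part spans x = -56 to +42 mm
- kept3: may be absent; if present it is already seated in pocket 3: an air cylinder: square aluminium body 28 x 28 mm with black end caps and a short steel rod nose on one end, 112 mm long in all (caps and body 98 mm, nose 16 mm thick and 14 mm long), 0.16 kg, lying flat. Origin at the middle of its overall length, width and height (14 mm over what it lies on); x along its length towards the nose, so the square part spans x = -56 to +42 mm
- aerosol: a standing aerosol can, bystander; 60 mm thick, 170 mm high; origin at the centre of its foot
- tape: a roll of tape lying flat, bystander; 90 mm across, 45 mm high; origin at the centre of its underside
Mind the look-alikes: they are no part of the job. Several things have the shape of the mat; the one meant has the colours described above. What is shaped like the spare0 but green or yellow is not meant.

How it is judged:
By the outcome, as a careful person would: the job done as asked, in the order asked, and still so for the second after the job is handed in, with the robot touching nothing.
Of kept0, kept1, kept2, kept3 only 1 to 2 are there at a start; the rules pass over those that are not, and their reading is None.
At some moment in a run one of spare0, spare1, spare2 may be knocked a few centimetres aside while the robot is not near it.
It also fails if it takes over 208 s, if anything falls off the work surface, if the arm or the gripper's body presses on something with over 40 N, if the wrist force passes 120 N, or if a joint passes its speed limit or range.

## Working session

There is one attempt and no reset: what is moved stays moved. The work goes in short steps, Python scripts to look and compute and a shell command to move; the robot and the scene stay as the last step left them, time stands still between calls to the robot, and variables do not carry over. Pictures are saved under pics/ and viewed, and the job is handed in when it is done.

```bash
ls -la; mkdir -p pics
python3 - <<'E'
from plant import arm
import cv2
print(arm.sense()); print(arm.tcp_to_grasp)
for n in ("scene","side","wrist"):
    p,d=arm.read_camera(n); cv2.imwrite(f"pics/{n}0.png",p[:,:,::-1]); 
    c=arm.calibration(n); print(n,c)
E
```

```text
total 12
drwxr-xr-x  3 agent agent 4096 Dec  6 06:08 .
drwxr-xr-x 23 root  root  4096 Dec  6 06:08 ..
drwxr-xr-x  2 agent agent 4096 Dec  6 06:08 pics
{'time': 0.0, 'q': array([ 1.30011265,  0.32183163, -0.07009737,  1.45167571,  0.02260242,
        1.37077772, -0.05688841]), 'qvel': array([-0.0015643 , -0.00067667,  0.00190443, -0.00176098,  0.00130826,
        0.00121233,  0.00045502]), 'tau': array([-1.34627294e-04, -4.93582892e+01, -3.81877329e-01, -3.14331615e+01,
        1.31242687e-02,  1.16939074e-02, -4.88934376e-06]), 'eef_pos': array([ 0.18242779, -0.62332098,  0.23021763]), 'orientation': array([-3.13968995e+00,  9.56779820e-05,  2.84838420e-01]), 'force': array([-0.0270043 ,  0.14826044,  0.65313284]), 'wrist_torque': array([ 0.00193004, -0.00570438, -0.00578676]), 'grip_width': 0.08555319832544912}
0.0187
scene {'fovy': 48.09588655283712, 'cx': 319.7443889034312, 'cy': 192.74653482435957, 'view': array([[-5.08841334e-01,  8.60859228e-01, -1.37358116e-03,
         3.48302905e-01],
       [-6.93570739e-01, -4.09013336e-01,  5.93015785e-01,
         2.32873334e-01],
       [ 5.09941297e-01,  3.02703619e-01,  8.05189662e-01,
        -1.61832313e+00],
       [ 0.00000000e+00,  0.00000000e+00,  0.00000000e+00,
         1.00000000e+00]])}
side {'fovy': 44.12775386410602, 'cx': 322.39256672161105, 'cy': 200.9174804141476, 'view': array([[-0.8985607 , -0.43879715,  0.00676274,  0.390784  ],
       [ 0.24978453, -0.49871225,  0.82999625, -0.26534236],
       [-0.36082733,  0.74749124,  0.55772797, -1.1549355 ],
       [ 0.        ,  0.        ,  0.        ,  1.        ]])}
wrist {'fovy': 67.10021652273217, 'cx': 320.12075865628555, 'cy': 197.67638847404112, 'view': array([[ 0.28069957, -0.95979406, -0.00176496, -0.64680168],
       [ 0.91013885,  0.26676042, -0.31699551,  0.04142789],
       [ 0.30472123,  0.08737414,  0.94842539, -0.38064496],
       [ 0.        ,  0.        ,  0.        ,  1.        ]])}
```

View pics/scene0.png

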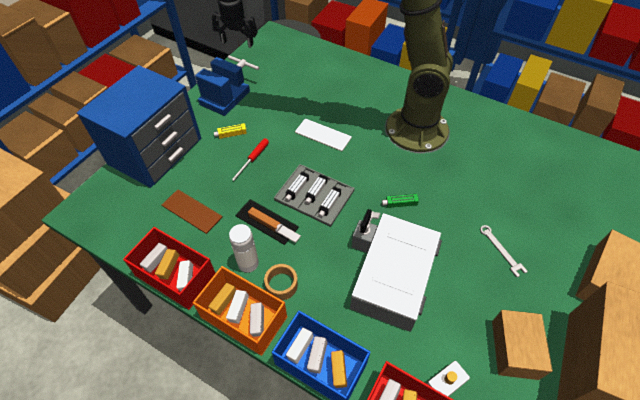

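View pics/side0.png

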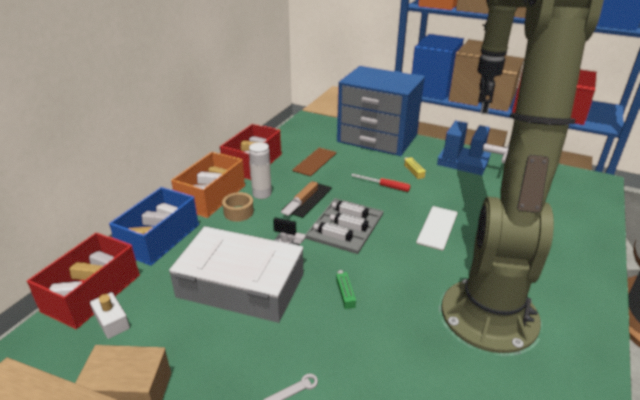

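View pics/wrist0.png

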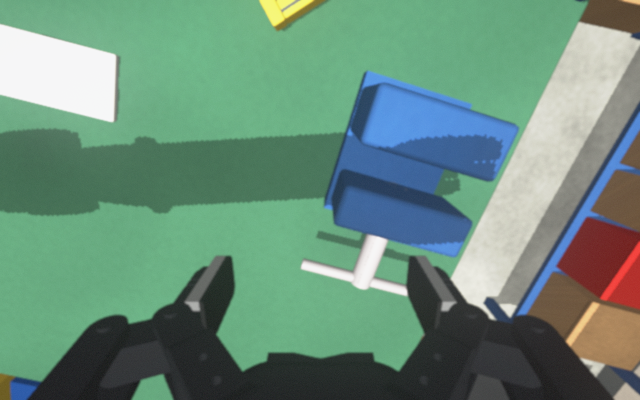

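The scene view shows the lidded case (400,265), cam at (368,225), black mat with blade (268,220), the brown mat look-alike (192,210), the white one (322,134), tray with three spares (315,192), aerosol (243,247), tape (281,281). The green cylinder (400,200) and yellow one (230,130) are look-alikes.

```bash
cat > h.py <<'E'
import numpy as np, cv2
from plant import arm
def cloud(n,d):
    c=arm.calibration(n); return cloudc(c,d)
def cloudc(c,d):
    f=200/np.tan(np.radians(c["fovy"])/2)
    v,u=np.mgrid[0:400,0:640]
    X=np.stack([(u-c["cx"])/f*d,-(v-c["cy"])/f*d,-d],-1)
    T=np.linalg.inv(c["view"])
    return X@T[:3,:3].T+T[:3,3]
def proj(c,P):
    P=np.atleast_2d(P); f=200/np.tan(np.radians(c["fovy"])/2)
    q=P@c["view"][:3,:3].T+c["view"][:3,3]
    return np.stack([c["cx"]+f*q[:,0]/-q[:,2], c["cy"]-f*q[:,1]/-q[:,2]],-1)
def rect(pts):
    r=cv2.minAreaRect(pts.astype(np.float32)*1000); b=cv2.boxPoints(r)
    e=[b[1]-b[0],b[2]-b[1]]; e.sort(key=lambda x:-np.linalg.norm(x))
    a=np.degrees(np.arctan2(e[0][1],e[0][0]))
    return np.array(r[0]).round(1),[round(float(np.linalg.norm(x)),1) for x in e],round(float((a+90)%180-90),1)
E
python3 - <<'E'
from h import *
for cam in ("scene","side"):
    p,d=arm.read_camera(cam); W=cloud(cam,d)
    np.savez(f"{cam}0.npz",p=p,d=d,W=W)
    print(cam,"campos",np.linalg.inv(arm.calibration(cam)["view"])[:3,3].round(3), "zero",(d==0).mean())
    for n in ("lid","lid_hinge","lid_edge","notch","cam_grip","blade","blade_tip","mat","tray","spare0","aerosol","tape"):
        print(n,[(round(r["p"],2),np.round(r["location"],3).tolist()) for r in arm.find_in(n,cam)][:6])
E
```

```text
scene campos [1.164 0.285 1.165] zero 0.00387890625
lid [(0.76, [0.587, 0.179, 0.09]), (0.38, [0.594, 0.173, 0.095]), (0.27, [0.611, -0.241, 0.012])]
lid_hinge [(0.86, [0.59, 0.173, 0.087]), (0.46, [0.612, -0.242, 0.011])]
lid_edge [(0.57, [0.592, 0.177, 0.09])]
notch [(0.59, [0.593, 0.178, 0.089])]
cam_grip [(0.76, [0.512, 0.053, 0.121]), (0.42, [0.756, -0.087, 0.04])]
blade [(0.93, [0.616, -0.207, 0.029])]
blade_tip [(0.95, [0.617, -0.209, 0.03])]
mat [(0.87, [0.616, -0.244, 0.012]), (0.87, [0.698, -0.458, 0.01]), (0.87, [0.204, -0.275, 0.011])]
tray [(0.72, [0.458, -0.154, 0.012])]
spare0 [(0.76, [0.456, -0.101, 0.032]), (0.74, [0.363, -0.56, 0.033]), (0.71, [0.433, -0.163, 0.03]), (0.62, [0.457, -0.223, 0.032]), (0.6, [0.335, 0.088, 0.027]), (0.21, [0.59, 0.174, 0.089])]
aerosol [(0.56, [0.762, -0.191, 0.131])]
tape [(0.69, [0.757, -0.084, 0.041]), (0.47, [0.591, 0.18, 0.09])]
side campos [0.001 0.902 0.862] zero 0.00419140625
lid [(0.91, [0.561, 0.185, 0.09])]
lid_hinge [(0.73, [0.748, -0.078, 0.029]), (0.62, [0.543, 0.215, 0.088])]
lid_edge [(0.79, [0.565, 0.19, 0.093])]
notch [(0.59, [0.544, 0.209, 0.09]), (0.47, [0.733, -0.181, 0.104]), (0.41, [0.61, -0.204, 0.031])]
cam_grip [(0.94, [0.509, 0.055, 0.111])]
blade [(0.78, [0.608, -0.207, 0.023])]
blade_tip [(0.73, [0.612, -0.202, 0.03])]
mat [(0.91, [0.195, -0.265, 0.01]), (0.86, [0.585, -0.221, 0.008]), (0.75, [0.688, -0.455, 0.012]), (0.45, [0.448, -0.215, 0.031]), (0.34, [0.541, 0.21, 0.093])]
tray [(0.67, [0.416, -0.126, 0.011])]
spare0 [(0.91, [0.426, -0.154, 0.03]), (0.74, [0.322, 0.101, 0.029]), (0.68, [0.448, -0.099, 0.029]), (0.66, [0.45, -0.213, 0.03]), (0.59, [0.353, -0.543, 0.026])]
aerosol [(0.91, [0.735, -0.18, 0.102]), (0.47, [0.513, 0.051, 0.114]), (0.46, [0.538, 0.207, 0.09])]
tape [(0.93, [0.75, -0.075, 0.03]), (0.28, [0.539, 0.208, 0.092])]
```

Run:
```python
from h import *
for cam in ("scene","side"):
    z=np.load(f"{cam}0.npz"); W=z["W"]; d=z["d"]
    for n in ("lid","case","blade","mat","tray","spare0","aerosol","tape","cam"):
        for r in arm.outline_of(n,cam)[:6]:
            m=r["region"]&(d>0); m=cv2.erode(m.astype(np.uint8),np.ones((2,2)))>0
            P=W[m]
            if len(P)<20: continue
            P=P[np.abs(P[:,2]-np.median(P[:,2]))<.03]
            print(cam,n,round(r["p"],2),m.sum(),"z",np.percentile(P[:,2],[2,50,98]).round(3),rect(P[:,:2]), np.argwhere(m).mean(0).round()[::-1])
```

```text
scene lid 0.55 5388 z [0.085 0.09  0.095] (array([577. , 178.8]), [269.2, 167.5], 8.8) [397. 267.]
scene case 0.88 7163 z [0.067 0.09  0.096] (array([580.1, 153.9]), [273.0, 234.1], 9.5) [393. 269.]
scene mat 0.89 687 z [0.002 0.007 0.013] (array([ 200.8, -271.4]), [182.7, 75.1], -86.8) [324. 135.]
scene mat 0.75 740 z [0.001 0.007 0.029] (array([ 604.7, -239.4]), [192.0, 75.5], 87.2) [265. 220.]
scene mat 0.6 1133 z [0.002 0.007 0.012] (array([ 693.2, -460.3]), [187.5, 73.5], 87.2) [192. 211.]
scene mat 0.36 7297 z [0.067 0.09  0.096] (array([579.1, 153.6]), [272.7, 236.8], 8.8) [393. 269.]
scene tray 0.81 1580 z [0.    0.011 0.025] (array([ 443.4, -163.4]), [206.5, 162.9], -89.1) [315. 196.]
scene spare0 0.72 261 z [-0.002  0.022  0.031] (array([ 362.8, -555.9]), [105.5, 28.9], -43.4) [232. 131.]
scene spare0 0.7 262 z [0.008 0.03  0.035] (array([ 455.7, -101.8]), [109.7, 24.9], 1.7) [330. 201.]
scene spare0 0.68 283 z [0.007 0.029 0.035] (array([ 454.9, -220.7]), [113.5, 29.1], 1.2) [297. 186.]
scene spare0 0.63 324 z [0.002 0.024 0.031] (array([335.3,  88.2]), [106.3, 26.0], -51.
[... 1726 characters left out ...]
pare0 0.79 360 z [0.009 0.027 0.035] (array([ 451.3, -220. ]), [109.4, 39.5], 7.9) [352. 209.]
side spare0 0.79 203 z [0.005 0.024 0.032] (array([ 357.1, -553.2]), [98.5, 29.8], -41.4) [415. 168.]
side aerosol 0.84 912 z [0.075 0.106 0.133] (array([ 735.2, -187.1]), [57.5, 30.8], 41.8) [260. 170.]
side aerosol 0.54 441 z [-0.     0.008  0.012] (array([ 584.9, -236.9]), [195.2, 45.6], 88.9) [312. 201.]
side tape 0.57 1132 z [0.001 0.011 0.017] (array([ 440.6, -165.7]), [222.1, 160.0], -89.2) [345. 231.]
side tape 0.56 664 z [0.002 0.028 0.047] (array([755.4, -78.4]), [90.6, 83.9], -31.0) [238. 207.]
side cam 0.84 488 z [0.086 0.112 0.139] (array([506.2,  54.8]), [83.2, 33.8], 3.8) [287. 230.]
```

```bash
python3 -m pendant '[[0.046,0.046,0.002,0,0,8,-1],[0.046,0.046,0.002,0,0,8,-1],[0.046,0.046,0.002,0,0,8,-1],[0.046,0.046,0.002,0,0,8,-1],[0.046,0.046,0.002,0,0,8,-1]]' && python3 -m pendant '[[0.046,0.046,0.002,0,0,8,-1],[0.046,0.046,0.002,0,0,8,-1],[0.046,0.046,0.002,0,0,8,-1],[0.046,0.046,0.002,0,0,8,-1],[0,0,0,0,0,0,-1]]'
cat > look.py <<'E'
import sys
from h import *
tag=sys.argv[1]; cam=sys.argv[2] if len(sys.argv)>2 else "wrist"
c=arm.calibration(cam); s=arm.sense(); p,d=arm.read_camera(cam)
np.savez(f"{tag}.npz",p=p,d=d,W=cloudc(c,d)); cv2.imwrite(f"pics/{tag}.png",p[:,:,::-1])
print(s["time"],s["eef_pos"].round(4),np.degrees(s["orientation"]).round(2),s["grip_width"].round(4),s["force"].round(1))
for n in sys.argv[3:]:
    for r in arm.find_in(n,cam)[:3]: print(n,round(r["p"],2),np.round(r["location"],4),proj(c,r["location"]).round())
E
python3 look.py w1 wrist blade mat
```

```text
time: 2.85
eef_pos: [0.3605, -0.4456, 0.2394]
orientation: [3.141, 0.0, 0.988]
force: [1.2, 0.0, -0.6]
grip_width: 0.0855
time: 3.35
eef_pos: [0.5066, -0.2971, 0.246]
orientation: [3.137, -0.004, 1.557]
force: [-0.1, -0.3, 0.4]
grip_width: 0.0858Traceback (most recent call last):
  File "look.py", line 6, in <module>
    print(s["time"],s["eef_pos"].round(4),np.degrees(s["orientation"]).round(2),s["grip_width"].round(4),s["force"].round(1))
                                                                                ^^^^^^^^^^^^^^^^^^^^^
AttributeError: 'float' object has no attribute 'round'
```

View pics/w1.png

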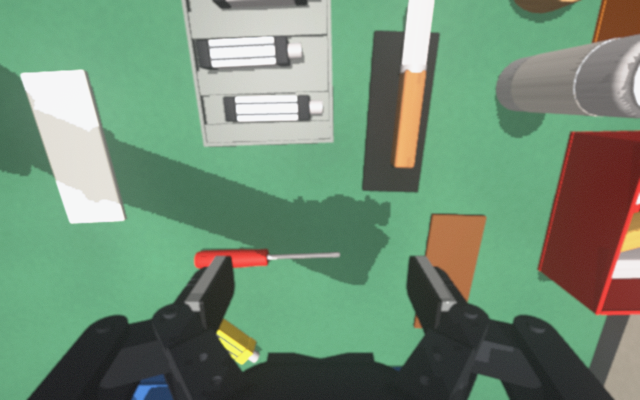

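The wrist view shows the blade (wood handle at (410,120), steel tip towards the top) on the black mat; the brown mat at (455,265) and white plate at (75,145) are look-alikes. Next I'll measure the blade.

```bash
sed -i 's/s\["grip_width"\].round(4)/round(s["grip_width"],4)/' look.py
python3 -m pendant '[[0.032,0.035,0,0,0,0,-1],[0.03,0.012,0,0,0,0,-1],[0.03,0,0,0,0,0,-1],[0,0,0,0,0,0,-1],[0,0,0,0,0,0,-1]]'
python3 look.py w2 wrist blade mat
python3 - <<'E'
from h import *
z=np.load("w2.npz"); W=z["W"]; p=z["p"].astype(int)
for r in arm.outline_of("blade","wrist")[:1]:
    m=cv2.erode(r["region"].astype(np.uint8),np.ones((3,3)))>0
    P=W[m]; print("all",rect(P[:,:2]))
    h=P[P[:,2]>.028]; print("handle",rect(h[:,:2]),np.median(h[:,2]))
    b=P[(P[:,2]<.028)&(P[:,2]>.015)]; print("steel",rect(b[:,:2]),np.median(b[:,2]))
E
```

```text
time: 3.9
eef_pos: [0.5919, -0.26, 0.2444]
orientation: [-3.14, -0.0, 1.54]
force: [-0.3, 0.2, -0.3]
grip_width: 0.0851
3.9 [ 0.5919 -0.26    0.2444] [-179.9    -0.     88.22] 0.0851 [-0.3  0.2 -0.3]
blade 0.56 [ 0.6153 -0.1937  0.0308] [[340. 112.]]
mat 0.94 [ 0.5941 -0.2356  0.0089] [[322. 147.]]
mat 0.92 [ 0.2096 -0.2803  0.0082] [[ 31. 190.]]
mat 0.6 [ 0.6842 -0.458   0.0071] [[387. 295.]]
all (array([ 608.4, -203.8]), [175.9, 31.2], 87.5)
handle (array([ 608.8, -234.1]), [114.9, 30.5], 89.6) 0.03378601619829477
steel (array([ 614.5, -151.2]), [70.4, 24.2], 86.8) 0.02236092309465118
```

View pics/w2.png

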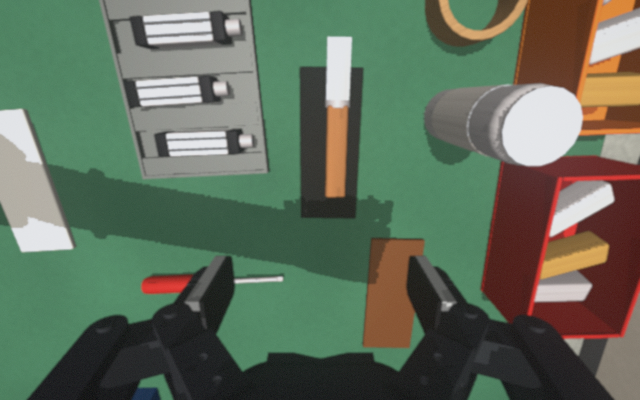

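The blade points along +y (~87°), handle middle ~(0.609,-0.234), top at 34 mm, which matches the given sizes. I'll grip it 15 mm forward of the middle.

```bash
python3 -m pendant '[[0.018,0.041,-0.015,0,0,-1.3,-1],[0,0,-0.05,0,0,0,-0.6],[0,0,-0.05,0,0,0,-0.4],[0,0,-0.05,0,0,0,-0.2],[0,0,-0.03,0,0,0,-0.2]]' 110 && python3 look.py w3 wrist
```

```text
time: 4.6
eef_pos: [0.6074, -0.2182, 0.0464]
orientation: [-3.137, -0.0, 1.518]
force: [0.1, 0.1, 0.1]
grip_width: 0.0512
4.6 [ 0.6074 -0.2182  0.0464] [-1.7973e+02 -2.0000e-02  8.6950e+01] 0.0512 [0.1 0.1 0.1]
```

View pics/w3.png

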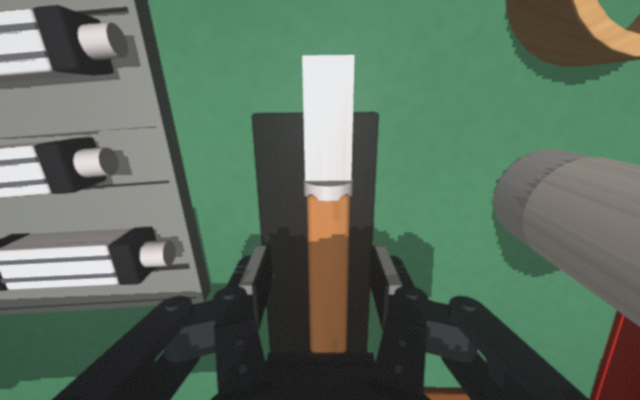

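The handle (x≈328 px) sits between the fingers at 260 and 395, straight. I'll lower and grip.

```bash
python3 -m pendant '[[0.001,0,-0.02,0,0,0,-0.2],[0,0,-0.015,0,0,0,-0.1],[0,0,0,0,0,0,1],[0,0,0,0,0,0,1],[0,0,0,0,0,0,1]]' 110;python3 -m pendant '[[0,0,0,0,0,0,1],[0,0,0,0,0,0,1],[0,0,0.03,0,0,0,1],[0,0,0.04,0,0,0,1],[0,0,0.03,0,0,0,1]]' && python3 look.py w4 wrist
```

```text
time: 5.15
eef_pos: [0.6124, -0.2182, 0.0166]
orientation: [3.14, 0.001, 1.519]
force: [-0.1, -0.1, -2.1]
grip_width: 0.0215
time: 5.65
eef_pos: [0.6123, -0.2178, 0.1176]
orientation: [3.14, 0.0, 1.519]
force: [0.3, 0.7, -1.2]
grip_width: 0.0214
5.65 [ 0.6123 -0.2178  0.1176] [1.7989e+02 3.0000e-02 8.7030e+01] 0.0214 [ 0.3  0.7 -1.2]
```

View pics/w4.png

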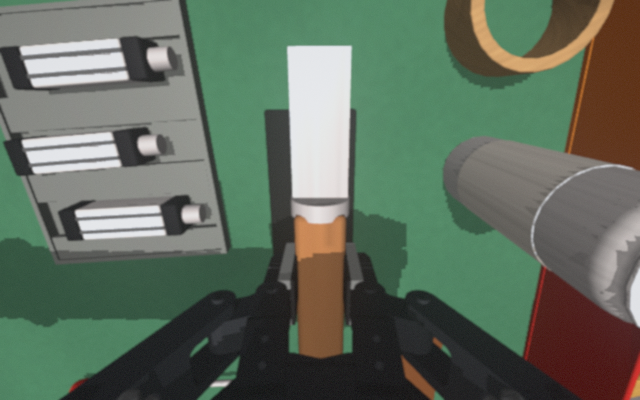

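```bash
cat > tip.py <<'E'
import sys
from h import *
z=np.load(sys.argv[1]+".npz"); W=z["W"]; p=z["p"].astype(int); d=z["d"]
s=arm.sense(); t=s["eef_pos"]; yaw=s["orientation"][2]
# blade frame: yaw axis
R=np.array([[np.cos(yaw),np.sin(yaw)],[-np.sin(yaw),np.cos(yaw)]])
L=(W[...,:2]-t[:2])@R.T
zz=W[...,2]-t[2]
m=(d>0)&(L[...,0]>0.02)&(L[...,0]<.16)&(abs(L[...,1])<.03)&(abs(zz)<.04)&(p.min(-1)>120)
m[:, :200]=0; m[210:]=0
P=np.c_[L[m],zz[m]]; print(m.sum(), "fwd",np.percentile(P[:,0],[0,1,50,99,100]).round(4),"lat",np.percentile(P[:,1],[1,50,99]).round(4),"z",np.percentile(P[:,2],[1,50,99]).round(4))
k=np.polyfit(P[:,0],P[:,2],1); print("slope dz/dx",k[0].round(4),"z at .1:",np.polyval(k,.1).round(4))
for a in np.arange(.04,.12,.01):
    q=P[(P[:,0]>a)&(P[:,0]<a+.01)]
    if len(q): print(a.round(2),len(q),q[:,1].min().round(4),q[:,1].max().round(4),np.median(q[:,2]).round(4))
E
python3 tip.py w4
```

```text
9349 fwd [0.0338 0.0374 0.0737 0.1035 0.1041] lat [-0.0085  0.0041  0.017 ] z [-0.0009  0.0007  0.0121]
slope dz/dx -0.0296 z at .1: 0.0002
0.04 1130 -0.0088 0.0171 0.0006
0.05 1210 -0.009 0.017 0.0006
0.06 1314 -0.0088 0.0172 0.0006
0.07 1363 -0.0088 0.0172 0.0007
0.08 1511 -0.0088 0.0173 0.0007
0.09 1607 -0.0087 0.0173 0.0006
0.1 701 -0.0088 0.0173 0.0007
```

```bash
python3 -m pendant '[[0,0,0,0,0,0,1],[0,0,0,0,0,0,1]]'; python3 look.py w5 wrist; python3 tip.py w5 | head -3
python3 - <<'E'
from h import *
s=arm.sense(); print(s["eef_pos"],s["orientation"],s["qvel"].round(3))
c=arm.calibration("wrist"); T=np.linalg.inv(c["view"])
yaw=s["orientation"][2]; d=T[:3,3]-s["eef_pos"]
print("cam rel fwd/lat/z",d[0]*np.cos(yaw)+d[1]*np.sin(yaw),-d[0]*np.sin(yaw)+d[1]*np.cos(yaw),d[2]); print(T[:3,:3].round(3))
E
```

```text
time: 5.9
eef_pos: [0.611, -0.2177, 0.1145]
orientation: [-3.141, -0.0, 1.519]
force: [-0.4, -0.1, -1.7]
grip_width: 0.0214
5.9 [ 0.611  -0.2177  0.1145] [-179.94   -0.     87.02] 0.0214 [-0.4 -0.1 -1.7]
9354 fwd [0.0334 0.0367 0.0731 0.1028 0.1034] lat [-0.0121  0.0005  0.0134] z [0.0057 0.0073 0.0187]
slope dz/dx -0.0308 z at .1: 0.0067
0.04 1132 -0.0123 0.0136 0.0072
[ 0.61057503 -0.21764409  0.11371114] [-3.13923056e+00 -4.97153351e-04  1.51874530e+00] [ 0.     0.013  0.002  0.006 -0.    -0.    -0.001]
cam rel fwd/lat/z 0.08338902701440956 0.0004856386500173009 0.14259516749811627
[[ 0.999  0.049  0.02 ]
 [-0.052  0.948  0.315]
 [-0.003 -0.316  0.949]]
```

```bash
python3 -m pendant '[[0,0,0.045,0,0,0,1],[-0.016,0.04,0.02,0,0,2.4,1],[-0.016,0.04,0.02,0,0,2.4,1],[-0.016,0.04,0.02,0,0,2.4,1],[-0.016,0.04,0.02,0,0,2.4,1]]' && python3 -m pendant '[[-0.016,0.04,0.02,0,0,2.4,1],[0,0,0,0,0,0,1],[0,0,0,0,0,0,1],[0,0,0,0,0,0,1]]'; python3 look.py w6 wrist notch cam_grip lid_edge
```

```text
time: 6.45
eef_pos: [0.546, -0.0563, 0.2391]
orientation: [-3.139, -0.001, 1.688]
force: [0.0, 0.6, -1.1]
grip_width: 0.0216
time: 6.85
eef_pos: [0.5312, -0.0192, 0.2587]
orientation: [-3.139, -0.0, 1.726]
force: [1.0, -1.1, -2.1]
grip_width: 0.0216
6.85 [ 0.5312 -0.0192  0.2587] [-1.7987e+02 -1.0000e-02  9.8920e+01] 0.0216 [ 1.  -1.1 -2.1]
notch 0.97 [0.5889 0.1217 0.0915] [[407.  44.]]
notch 0.46 [0.4729 0.0506 0.1004] [[272. 103.]]
cam_grip 0.75 [0.472 0.053 0.096] [[272. 101.]]
lid_edge 0.93 [0.5974 0.1258 0.0919] [[417.  41.]]
```

View pics/w6.png

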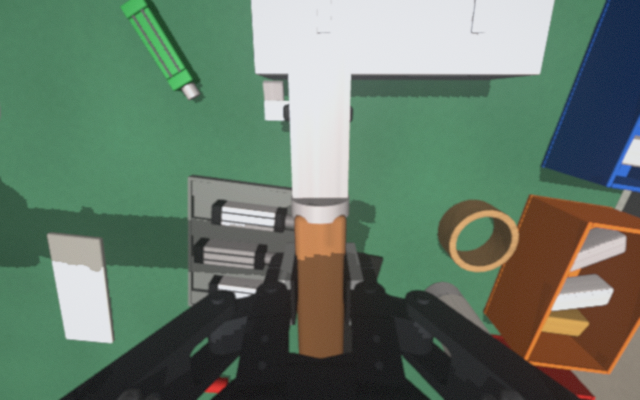

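The lid's front edge runs level at row 74 from column 255 to 540, so the yaw of 98.9° is aligned. The cam is at ~(275,100), partly behind the blade. I'll fit the edges.

```bash
cat > lidfit.py <<'E'
import sys
from h import *
z=np.load(sys.argv[1]+".npz"); W=z["W"]; d=z["d"]
m=(d>0)&(W[...,2]>.082)&(W[...,2]<.1)&(W[...,1]>.03)&(W[...,0]>.38)&(W[...,0]<.78)
n,l,st,ce=cv2.connectedComponentsWithStats(m.astype(np.uint8)); k=1+np.argmax(st[1:,4]); m=l==k
P=W[m]
print("z",np.percentile(P[:,2],[2,50,98]).round(4))
# front edge: for each column lowest row
E=[]
for u in range(640):
    r=np.where(m[:,u])[0]
    if len(r)>15: E.append(W[r.max(),u])
E=np.array(E)
k=np.polyfit(E[:,0],E[:,1],1)
for _ in range(4):
    res=E[:,1]-np.polyval(k,E[:,0]); g=abs(res)<.004; k=np.polyfit(E[g,0],E[g,1],1)
a=np.arctan(k[0]); print("edge angle",np.degrees(a).round(2),"n",g.sum(),"z edge",E[g,2].mean().round(4))
ex=np.array([np.cos(a),np.sin(a)]); s=P[:,:2]@ex
print("along extents",s.min().round(4),s.max().round(4),(s.max()-s.min()).round(4))
mid=(np.percentile(s,.3)+np.percentile(s,99.7))/2
x0=E[g,:2].mean(0); nrm=np.array([-np.sin(a),np.cos(a)]); 
c=ex*mid+nrm*(x0@nrm); print("front edge mid",c.round(4),"case yaw",np.degrees(a).round(2)+90)
o=c+.09*nrm; print("origin",o.round(4)); 
cx=nrm; cy=-ex
for nm,(x,y) in dict(cam=(-.124,.075),notch=(-.09,0),hinge=(.08,0)).items(): print(nm,(o+cx*x+cy*y).round(4))
E
python3 lidfit.py w6
```

```text
z [0.0898 0.0919 0.0939]
edge angle 8.75 n 223 z edge 0.089
along extents 0.4587 0.7294 0.2707
front edge mid [0.5862 0.0957] case yaw 98.75
origin [0.5725 0.1846]
cam [0.5172 0.0506]
notch [0.5862 0.0957]
hinge [0.5603 0.2637]
```

```bash
for i in scene0 side0; do python3 - $i <<'E'
import sys
from h import *
z=np.load(sys.argv[1]+".npz"); W=z["W"]; d=z["d"]
m=(d>0)&(W[...,2]>.083)&(W[...,2]<.105)&(W[...,1]>.075)&(W[...,0]>.38)&(W[...,0]<.78)
n,l,st,ce=cv2.connectedComponentsWithStats(m.astype(np.uint8)); k=1+np.argmax(st[1:,4]); m=l==k
P=W[m]; print(sys.argv[1],rect(P[:,:2]),np.percentile(P[:,2],[2,98]))
m=(d>0)&(W[...,2]>.1)&(W[...,2]<.15)&(abs(W[...,1]-.05)<.06)&(abs(W[...,0]-.51)<.06)
P=W[m]; print("wing",rect(P[:,:2]),len(P))
P=P[P[:,2]>.133]; print("wing top",rect(P[:,:2]),len(P))
E
done
```

```text
scene0 (array([573.4, 181.9]), [275.4, 178.4], 8.7) [0.08463408 0.09537544]
wing (array([506.1,  50.8]), [85.5, 28.0], -8.7) 164
wing top (array([519.6,  48.8]), [59.6, 14.0], 7.6) 86
side0 (array([574.2, 181.4]), [273.6, 184.3], 8.8) [0.08525265 0.09537311]
wing (array([505.7,  50.7]), [85.3, 27.3], -5.0) 351
wing top (array([518.1,  49.7]), [59.2, 17.0], 7.7) 94
```

```bash
python3 -m pendant '[[0,-0.04,0,8.4,1.3,0,1],[0.01,-0.03,-0.03,8.4,1.3,0,1],[0.01,-0.0,-0.045,8.4,1.3,0,1],[0,0,-0.04,0,0,0,1],[0,0,0,0,0,0,1]]' && python3 -m pendant '[[0,0,0,0,0,0,1],[0,0,0,0,0,0,1]]'; python3 look.py w7 wrist notch cam_grip lid_edge
```

```text
time: 7.55
eef_pos: [0.5473, -0.0895, 0.138]
orientation: [-3.13, -0.453, 1.719]
force: [0.1, -0.0, -1.4]
grip_width: 0.0216
time: 7.75
eef_pos: [0.5535, -0.0866, 0.1484]
orientation: [3.135, -0.443, 1.733]
force: [-0.1, -0.2, -0.4]
grip_width: 0.0214
7.75 [ 0.5535 -0.0866  0.1484] [179.6  -25.36  99.3 ] 0.0214 [-0.1 -0.2 -0.4]
notch 0.78 [0.593  0.1017 0.0911] [[407.  25.]]
cam_grip 0.73 [0.4982 0.0434 0.1293] [[268.  45.]]
cam_grip 0.2 [ 0.4138 -0.1228  0.0137] [[172. 264.]]
lid_edge 0.93 [0.6004 0.1058 0.0929] [[418.  20.]]
```

View pics/w7.png

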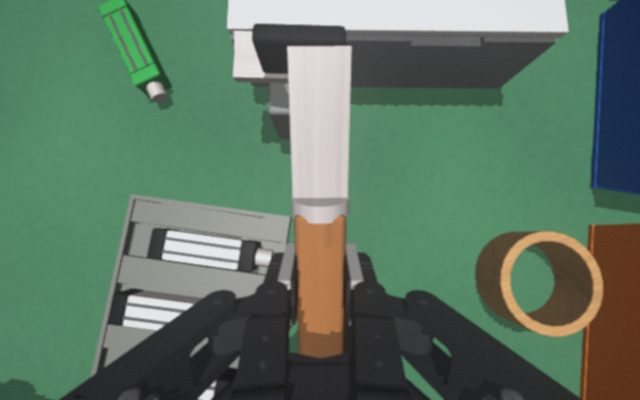

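The notch shows as a dark slot at columns 412–481, row 41. That is right of the lid's middle (≈398), so it isn't at case y=0. I'll measure it.

Run:
```python
from h import *
z=np.load("w7.npz"); p=z["p"]; W=z["W"]
cr=p[15:75,380:520]; cv2.imwrite("pics/w7c.png",cv2.resize(cr,None,fx=5,fy=5,interpolation=cv2.INTER_NEAREST)[:,:,::-1])
o=np.array([.5725,.1846]); a=np.radians(98.75); cx=np.array([np.cos(a),np.sin(a)]); cy=np.array([-np.sin(a),np.cos(a)])
for r in (36,38,40,42,44,46):
    print(r,[(u,int(p[r,u].mean()),*((np.array([(W[r,u,:2]-o)@cx,(W[r,u,:2]-o)@cy,W[r,u,2]])*1000).round(0).astype(int))) for u in (400,410,414,420,446,475,480,484,495)])
```

```text
36 [(400, 97, np.int64(-86), np.int64(-5), np.int64(80)), (410, 97, np.int64(-86), np.int64(-13), np.int64(80)), (414, 97, np.int64(-82), np.int64(-19), np.int64(73)), (420, 95, np.int64(-81), np.int64(-24), np.int64(73)), (446, 94, np.int64(-90), np.int64(-41), np.int64(85)), (475, 94, np.int64(-90), np.int64(-64), np.int64(86)), (480, 88, np.int64(-91), np.int64(-68), np.int64(87)), (484, 88, np.int64(-91), np.int64(-71), np.int64(87)), (495, 95, np.int64(-91), np.int64(-80), np.int64(87))]
38 [(400, 102, np.int64(-89), np.int64(-5), np.int64(81)), (410, 101, np.int64(-87), np.int64(-14), np.int64(79)), (414, 103, np.int64(-85), np.int64(-18), np.int64(75)), (420, 99, np.int64(-84), np.int64(-24), np.int64(74)), (446, 101, np.int64(-83), np.int64(-47), np.int64(73)), (475, 101, np.int64(-83), np.int64(-71), np.int64(74)), (480, 83, np.int64(-84), np.int64(-75), np.int64(75)), (484, 86, np.int64(-88), np.int64(-75), np.int64(80)), (495, 98, np.int64(-87), np.int64(-84), np.int64(80))]
40 [(400, 93, np.int64(-90), np.int64(-5), np.int64(79)), (410, 92, np.int64(-90), np.int64(-13), n
[... 1200 characters left out ...]
4(-89), np.int64(-70), np.int64(74)), (480, 86, np.int64(-89), np.int64(-75), np.int64(73)), (484, 63, np.int64(-91), np.int64(-76), np.int64(77)), (495, 63, np.int64(-90), np.int64(-87), np.int64(75))]
46 [(400, 66, np.int64(-90), np.int64(-7), np.int64(72)), (410, 69, np.int64(-90), np.int64(-16), np.int64(72)), (414, 75, np.int64(-90), np.int64(-19), np.int64(72)), (420, 73, np.int64(-90), np.int64(-24), np.int64(72)), (446, 75, np.int64(-90), np.int64(-46), np.int64(73)), (475, 80, np.int64(-90), np.int64(-71), np.int64(73)), (480, 72, np.int64(-90), np.int64(-75), np.int64(73)), (484, 65, np.int64(-90), np.int64(-79), np.int64(73)), (495, 64, np.int64(-90), np.int64(-88), np.int64(73))]
```

View pics/w7c.png

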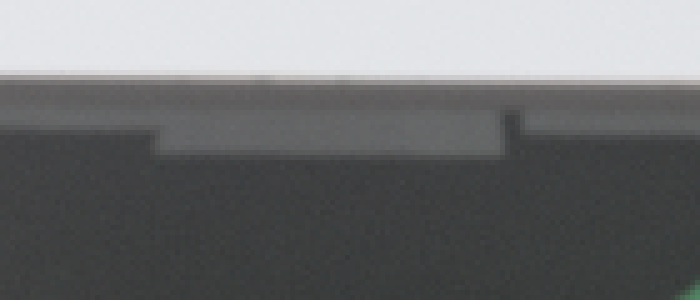

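The notch spans case y −17 to −76 mm (59 wide, floor 74 mm, face x=−90), so its centre is at world (0.632,0.103). I'll level the blade and bring the tip 25 mm in front.

```bash
python3 -m pendant '[[0.035,0,0,-8.4,-1.3,0,1],[0.035,0,0,-8.4,-1.3,0,1],[0.028,0.02,-0.015,-8.4,-1.3,0,1],[0,0.03,-0.03,0,0,0,1],[0,0.012,-0.03,0,0,0,1]]' && python3 -m pendant '[[0,0,0,0,0,0,1],[0,0,0,0,0,0,1],[0,0,0,0,0,0,1]]'; python3 look.py w8 wrist; python3 tip.py w8
```

```text
time: 8.45
eef_pos: [0.6512, -0.0175, 0.0723]
orientation: [3.136, -0.002, 1.737]
force: [-0.8, -1.0, -2.0]
grip_width: 0.0216
time: 8.75
eef_pos: [0.6512, -0.0283, 0.0726]
orientation: [3.138, 0.002, 1.725]
force: [0.6, -0.5, -0.9]
grip_width: 0.0216
8.75 [ 0.6512 -0.0283  0.0726] [1.7981e+02 1.2000e-01 9.8840e+01] 0.0216 [ 0.6 -0.5 -0.9]
9445 fwd [0.0337 0.0368 0.073  0.1031 0.1038] lat [-0.012   0.0006  0.0136] z [0.0047 0.0063 0.0177]
slope dz/dx -0.034 z at .1: 0.0056
0.04 1139 -0.0122 0.0136 0.0062
0.05 1208 -0.0124 0.0137 0.0062
0.06 1327 -0.0123 0.0138 0.0062
0.07 1368 -0.0123 0.0138 0.0062
0.08 1518 -0.0122 0.0138 0.0062
0.09 1617 -0.0121 0.0139 0.0061
0.1 631 -0.0122 0.0138 0.0062
```

View pics/w8.png

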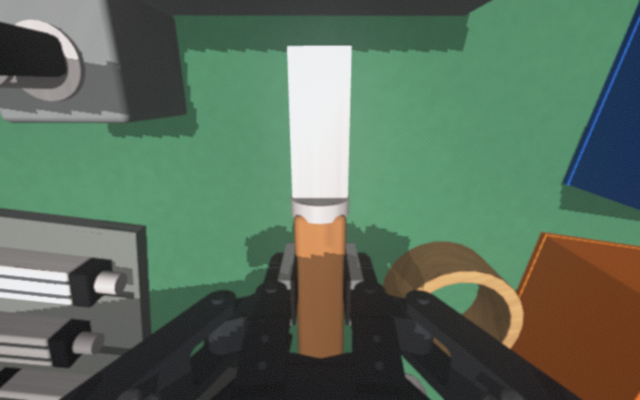

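```bash
python3 -m pendant '[[-0.001,0.008,0.002,0,0,0,1],[-0.0015,0.01,0,0,0,0,1],[-0.0015,0.01,0,0,0,0,1],[-0.001,0.007,0,0,0,0,1],[-0.001,0.0065,0,0,0,0,1]]'; python3 -m pendant '[[0,0,0,0,0,0,1],[0,0,0,0,0,0,1]]'; python3 look.py w9 wrist; python3 look.py s9 side;python3 look.py c9 scene
```

```text
time: 9.3
eef_pos: [0.6434, 0.0172, 0.0722]
orientation: [3.142, -0.0, 1.73]
force: [-0.5, -0.4, -1.0]
grip_width: 0.0218
time: 9.5
eef_pos: [0.6436, 0.0157, 0.0721]
orientation: [-3.141, 0.0, 1.728]
force: [0.9, 0.0, -2.0]
grip_width: 0.0214
9.5 [0.6436 0.0157 0.0721] [-1.7999e+02  2.0000e-02  9.9040e+01] 0.0214 [ 0.9  0.  -2. ]
9.55 [0.6437 0.0152 0.0721] [-1.7999e+02  3.0000e-02  9.9000e+01] 0.0214 [-0.3 -0.5 -1.6]
9.6 [0.6437 0.015  0.0721] [-1.7999e+02  3.0000e-02  9.8980e+01] 0.0218 [ 0.  -0.2 -1.3]
```

View pics/w9.png

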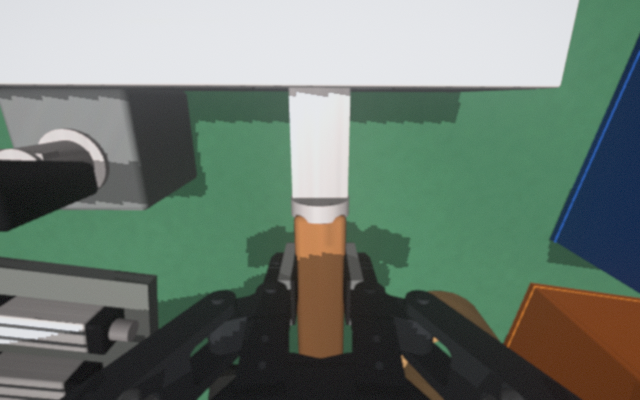

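View pics/s9.png

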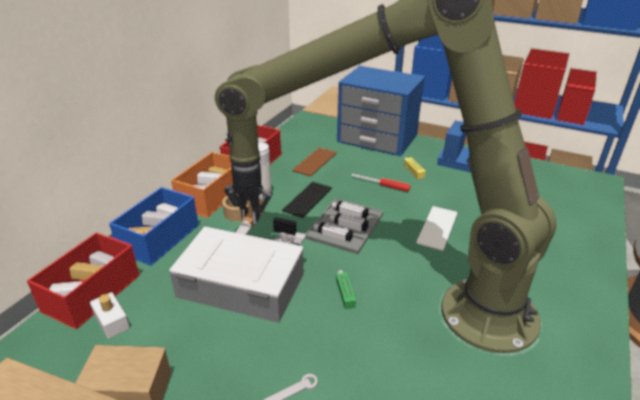

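Blade tip is ~16 mm inside the notch under the lid edge (edge at row 86, blade column 290–350), with no contact force. Now lever: tip up first, then follow the lid's arc.

```bash
python3 -m pendant '[[0,0,0,4.25,0.66,0,1],[0,0,0,4.25,0.66,0,1],[-0.0005,0.003,0.015,0,0,0,1],[-0.0005,0.003,0.015,0,0,0,1],[0,0,0,0,0,0,1]]'; python3 look.py w10 wrist; python3 -m pendant '[[-0.001,0.006,0.014,0,0,0,1],[-0.001,0.006,0.014,0,0,0,1],[-0.0013,0.0085,0.0127,0,0,0,1],[-0.0013,0.0085,0.0127,0,0,0,1],[0,0,0,0,0,0,1]]'; python3 look.py s10 side
```

```text
time: 10.15
eef_pos: [0.6447, 0.0236, 0.1062]
orientation: [3.135, -0.148, 1.731]
force: [0.1, 0.3, -1.3]
grip_width: 0.0218
10.15 [0.6447 0.0236 0.1062] [179.62  -8.5   99.17] 0.0218 [ 0.1  0.3 -1.3]
time: 10.7
eef_pos: [0.6391, 0.0542, 0.1588]
orientation: [3.136, -0.151, 1.732]
force: [0.0, 0.1, -1.4]
grip_width: 0.0212
10.7 [0.6391 0.0542 0.1588] [179.69  -8.66  99.24] 0.0212 [ 0.   0.1 -1.4]
```

View pics/w10.png

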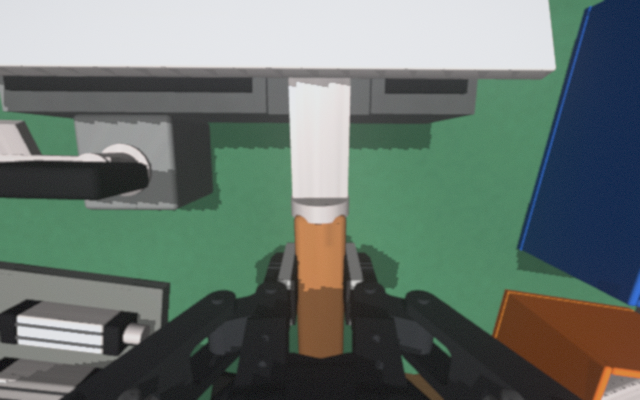

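View pics/s10.png

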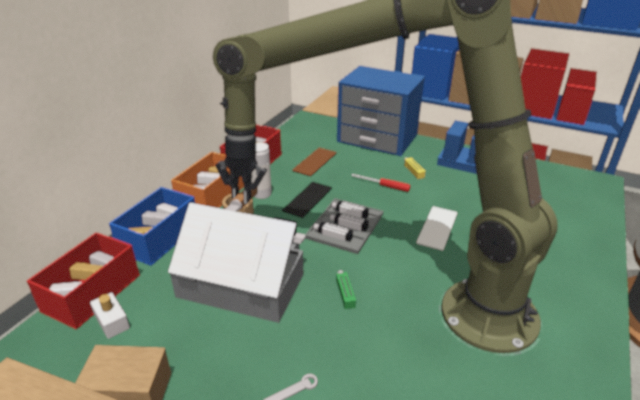

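The lid is lifting with the blade (front edge at ~row 210 in the side view). I'll continue along the arc.

```bash
python3 -m pendant '[[-0.0017,0.011,0.0107,0,0,0,1],[-0.0017,0.011,0.0107,0,0,0,1],[-0.002,0.0128,0.0083,0,0,0,1],[-0.002,0.0128,0.0083,0,0,0,1],[-0.0022,0.0142,0.0056,0,0,0,1]]'; python3 -m pendant '[[-0.0022,0.0142,0.0056,0,0,0,1],[-0.0023,0.015,0.0026,0,0,0,1],[-0.0023,0.015,0.0026,0,0,0,1],[-0.0023,0.015,-0.0004,0,0,0,1],[0,0,0,0,0,0,1]]'; python3 look.py s11 side;python3 look.py w11 wrist
```

```text
time: 11.25
eef_pos: [0.6285, 0.1141, 0.2004]
orientation: [3.14, -0.15, 1.729]
force: [0.1, -2.1, -0.5]
grip_width: 0.0212
time: 11.75
eef_pos: [0.6179, 0.176, 0.2097]
orientation: [3.141, -0.153, 1.733]
force: [-0.4, -0.1, -0.3]
grip_width: 0.0216
11.75 [0.6179 0.176  0.2097] [179.99  -8.74  99.3 ] 0.0216 [-0.4 -0.1 -0.3]
11.8 [0.6184 0.1741 0.2094] [-179.99   -8.67   99.21] 0.0212 [ 1.4 -0.8 -1.7]
```

View pics/s11.png

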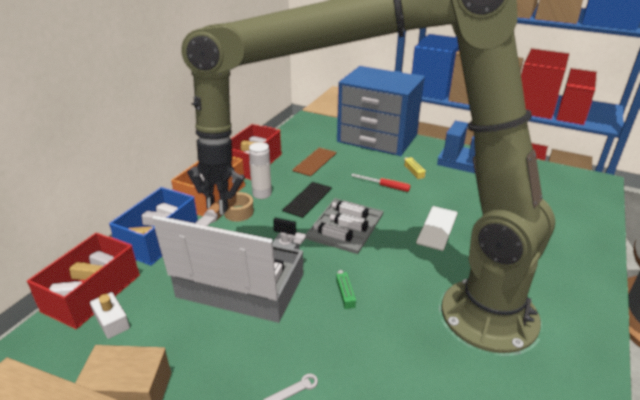

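View pics/w11.png

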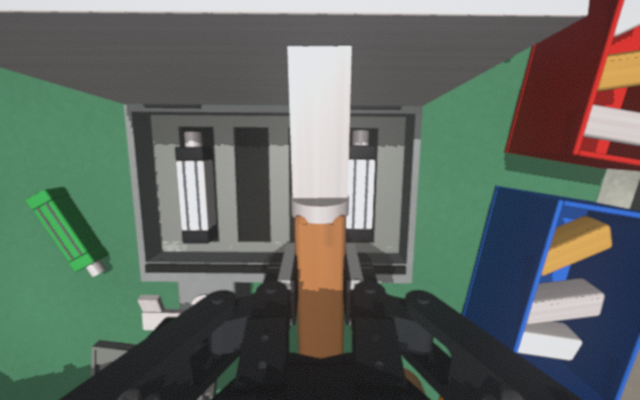

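```bash
python3 -m pendant '[[-0.0018,0.012,-0.0008,0,0,0,1],[-0.0018,0.012,-0.0012,0,0,0,1],[-0.0015,0.01,-0.0012,0,0,0,1],[0,0,0,0,0,0,1],[0,0,0,0,0,0,1]]'; python3 look.py s12 side; python3 look.py c12 scene;python3 look.py w12 wrist
```

```text
time: 12.35
eef_pos: [0.6147, 0.2034, 0.2062]
orientation: [-3.141, -0.146, 1.727]
force: [0.4, -7.2, 0.9]
grip_width: 0.0215
12.35 [0.6147 0.2034 0.2062] [-179.99   -8.37   98.94] 0.0215 [ 0.4 -7.2  0.9]
12.4 [0.6146 0.2034 0.2062] [-179.99   -8.38   98.93] 0.0216 [-0.9 -7.2  0.3]
12.45 [0.6146 0.2034 0.2062] [-179.99   -8.39   98.93] 0.0214 [-0.6 -7.1 -0.4]
```

View pics/s12.png

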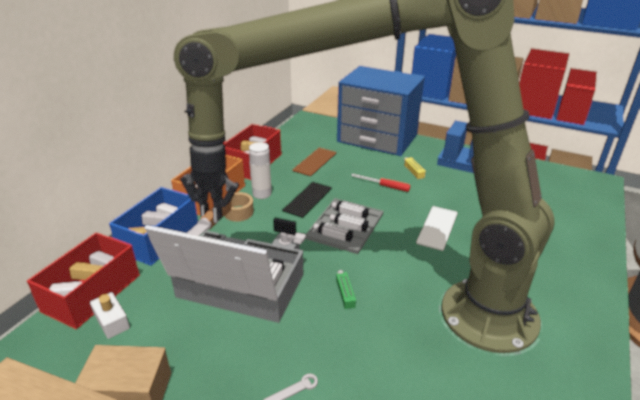

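```bash
cat > lidang.py <<'E'
import sys
from h import *
# lid angle from side/scene cloud: points above .1 near hinge region
for t in sys.argv[1:]:
    z=np.load(t+".npz"); W=z["W"]; d=z["d"]; p=z["p"]
    o=np.array([.5725,.1846]); a=np.radians(98.75); cx=np.array([np.cos(a),np.sin(a)]); cy=np.array([-np.sin(a),np.cos(a)])
    x=(W[...,:2]-o)@cx; y=(W[...,:2]-o)@cy; h=W[...,2]
    m=(d>0)&(abs(y)<.125)&(h>.1)&(h<.26)&(x>.03)&(x<.18)
    if m.sum()<50: print(t,"none"); continue
    P=np.c_[x[m],h[m]]
    k=np.polyfit(P[:,1],P[:,0],1)
    for _ in range(4):
        r=P[:,0]-np.polyval(k,P[:,1]); g=abs(r)<.006; k=np.polyfit(P[g,1],P[g,0],1)
    print(t,g.sum(),"theta",(np.pi/2+np.arctan(k[0])).round(3),"x at z=.08",np.polyval(k,.08).round(4))
E
python3 lidang.py s12 c12
```

```text
s12 4414 theta 1.792 x at z=.08 0.0861
c12 1836 theta 1.811 x at z=.08 0.077
```

The lid is against its stop (θ≈1.80 in both views). I'll retract and take the blade back to the mat.

```bash
python3 -m pendant '[[0.003,-0.03,0.003,0,0,0,1],[0.003,-0.045,0,0,0,0,1],[0.0,-0.048,0,0,0,0,1],[0,-0.048,0,0,0,0,1],[0,-0.048,0,-4.25,-0.66,0,1]]'; python3 -m pendant '[[-0.002,-0.048,-0.01,-4.25,-0.66,-4,1],[-0.002,-0.048,-0.01,0,0,-4,1],[-0.002,-0.048,-0.01,0,0,-4,1],[-0.002,-0.048,-0.01,0,0,0,1],[0,-0.01,-0.045,0,0,0,1]]';python3 -m pendant '[[0,0,0,0,0,0,1],[0,0,0,0,0,0,1],[0,0,0,0,0,0,1]]'; python3 look.py w13 wrist; python3 tip.py w13 |head -4;  python3 look.py s13 side; python3 lidang.py s13
```

```text
time: 13.0
eef_pos: [0.6202, -0.0179, 0.2085]
orientation: [-3.141, -0.073, 1.723]
force: [-0.6, -0.4, -2.5]
grip_width: 0.0215
time: 13.5
eef_pos: [0.6148, -0.2245, 0.1286]
orientation: [3.129, 0.007, 1.51]
force: [1.1, -1.2, -0.6]
grip_width: 0.0216
time: 13.8
eef_pos: [0.6143, -0.2126, 0.1265]
orientation: [3.135, -0.001, 1.522]
force: [0.9, 0.1, -0.7]
grip_width: 0.0216
13.8 [ 0.6143 -0.2126  0.1265] [ 1.7965e+02 -5.0000e-02  8.7220e+01] 0.0216 [ 0.9  0.1 -0.7]
9371 fwd [0.0338 0.0371 0.0734 0.1032 0.1038] lat [-0.0114  0.0012  0.0141] z [0.0046 0.0061 0.0176]
slope dz/dx -0.0302 z at .1: 0.0056
0.04 1139 -0.0116 0.0143 0.0061
0.05 1215 -0.0118 0.0142 0.0061
13.85 [ 0.6144 -0.2129  0.1268] [ 1.7962e+02 -1.0000e-02  8.7210e+01] 0.0217 [ 0.2  0.2 -1.7]
s13 4406 theta 1.792 x at z=.08 0.0862
```

View pics/w13.png

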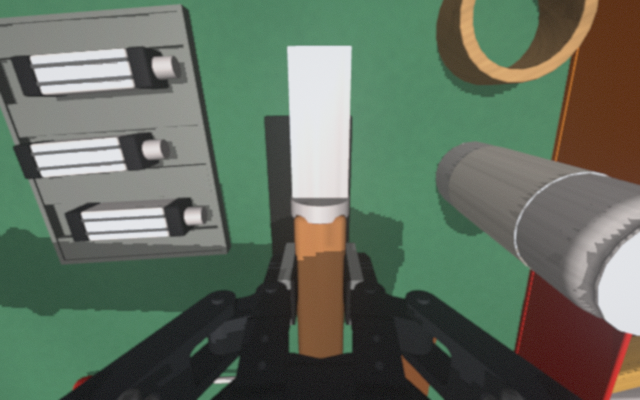

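```bash
python3 -m pendant '[[-0.007,-0.022,-0.02,0,0,0,1],[0,0,-0.04,0,0,0,1],[0,0,-0.035,0,0,0,1],[0,0,-0.005,0,0,0,1],[0,0,0,0,0,0,1]]'; python3 -m pendant '[[0,0,-0.004,0,0,0,1],[0,0,-0.003,0,0,0,1],[0,0,0,0,0,0,1]]'
```

```text
time: 14.4
eef_pos: [0.6056, -0.2363, 0.0248]
orientation: [3.139, -0.001, 1.52]
force: [0.1, -0.2, -1.4]
grip_width: 0.0218
time: 14.7
eef_pos: [0.606, -0.2375, 0.0186]
orientation: [3.137, 0.001, 1.519]
force: [-1.0, 0.0, -1.6]
grip_width: 0.0217
```

```bash
python3 -m pendant '[[0,0,-0.0015,0,0,0,1],[0,0,-0.0015,0,0,0,1],[0,0,0,0,0,0,1]]'
```

```text
time: 15.0
eef_pos: [0.6058, -0.2375, 0.016]
orientation: [3.138, 0.001, 1.519]
force: [-1.8, 0.3, 6.3]
grip_width: 0.0212
```

```bash
python3 -m pendant '[[0,0,0,0,0,0,-0.4],[0,0,0,0,0,0,-0.4],[0,0,0,0,0,0,-0.4],[0,0,0.04,0,0,0,-0.4],[0,0,0.05,0,0,0,-0.4]]'; python3 -m pendant '[[0,0,0.05,0,0,-8.5,-0.4],[-0.02,0.01,0.04,0,0,-8.5,-0.4],[-0.03,0.015,0.01,0,0,-8.5,-0.2],[-0.03,0.015,0,0,0,-8.5,-0.2],[-0.03,0.015,0,0,0,-8.5,-0.2]]';python3 -m pendant '[[-0.03,0.015,0,0,0,-8.5,-0.2],[-0.03,0.015,0,0,0,-8.5,-0.2],[0,0.015,0,0,0,-8.5,-0.2],[0,0.005,0,0,0,-8.5,-0.2],[0,0,0,0,0,-8.5,-0.2]]';python3 -m pendant '[[0,0,0,0,0,0,-0.2],[0,0,0,0,0,0,-0.2]]'; python3 look.py w14 wrist spare0; python3 look.py c14 scene
```

```text
time: 15.5
eef_pos: [0.6029, -0.2366, 0.1022]
orientation: [-3.138, -0.003, 1.519]
force: [1.1, -1.2, 0.3]
grip_width: 0.0597
time: 16.0
eef_pos: [0.4945, -0.1817, 0.205]
orientation: [3.138, -0.001, 0.771]
force: [-0.6, 0.5, -0.0]
grip_width: 0.0509
time: 16.5
eef_pos: [0.4352, -0.1312, 0.2047]
orientation: [3.138, -0.001, 0.031]
force: [0.3, -0.2, -0.0]
grip_width: 0.0515
time: 16.7
eef_pos: [0.4352, -0.1324, 0.2044]
orientation: [3.139, -0.0, 0.039]
force: [0.2, 0.6, -0.3]
grip_width: 0.0511
16.7 [ 0.4352 -0.1324  0.2044] [179.84  -0.     2.22] 0.0511 [ 0.2  0.6 -0.3]
spare0 0.93 [ 0.4367 -0.1678  0.0319] [[355. 176.]]
spare0 0.89 [ 0.4576 -0.1061  0.0318] [[298. 154.]]
spare0 0.85 [ 0.3343 -0.5238  0.0162] [[631. 263.]]
16.8 [ 0.4353 -0.1324  0.2043] [179.85   0.     2.15] 0.0512 [ 0.2 -0.4  0.2]
```

View pics/w14.png

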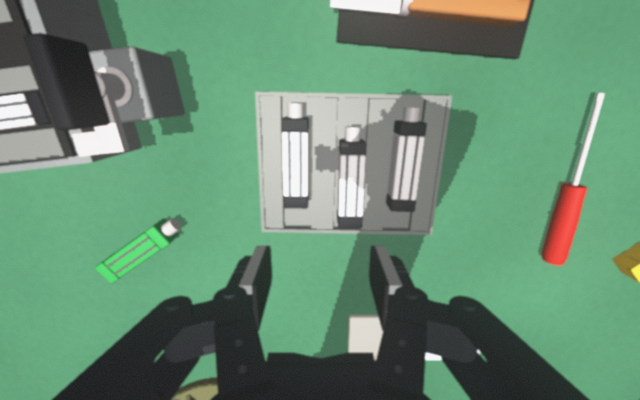

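View pics/c14.png

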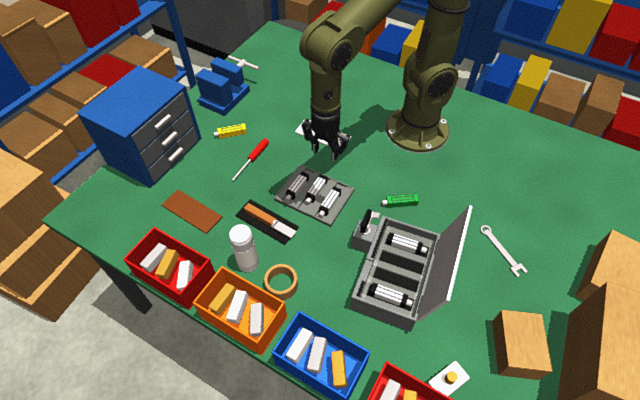

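The blade is back on the black mat (scene (268,222)), and the lid stands open. Cylinders sit in the two outer pockets, and the two middle ones are empty. The three silver spares in the tray are at wrist (295,155), (352,180) and (408,165). The green one at (140,250) is a look-alike.

```bash
cat > spares.py <<'E'
import sys
from h import *
z=np.load(sys.argv[1]+".npz"); W=z["W"]; d=z["d"]
for r in arm.outline_of("spare0",sys.argv[2]):
    m=cv2.erode(r["region"].astype(np.uint8),np.ones((2,2)))>0
    P=W[m&(d>0)]
    if len(P)<20: continue
    zt=np.percentile(P[:,2],90); T=P[P[:,2]>zt-.006]
    print(round(r["p"],2),"px",np.argwhere(m).mean(0).round()[::-1],"ztop",zt.round(4),"top",rect(T[:,:2]),"all",rect(P[:,:2]))
E
python3 - <<'E'
E
python3 look.py w15 wrist; python3 spares.py w15 wrist
```

```text
16.85 [ 0.4352 -0.1324  0.2043] [1.7985e+02 1.0000e-02 2.1100e+00] 0.0511 [-0.1 -0.6  1.1]
0.86 px [630. 262.] ztop 0.0271 top (array([ 327.1, -520.6]), [27.4, 14.4], 11.6) all (array([ 335.9, -523.5]), [40.4, 20.7], -7.6)
0.77 px [140. 250.] ztop 0.0285 top (array([332.9,  83.1]), [110.2, 25.7], -53.3) all (array([333. ,  83.1]), [110.4, 25.8], -53.3)
0.74 px [296. 158.] ztop 0.0326 top (array([ 453.1, -103.7]), [109.8, 26.8], 1.4) all (array([ 453.1, -104.2]), [109.9, 27.8], 1.1)
0.72 px [77. 85.] ztop 0.1332 top (array([517.6,  49. ]), [60.2, 15.8], 8.0) all (array([510., 139.]), [235.5, 147.3], -73.9)
0.67 px [406. 161.] ztop 0.0324 top (array([ 453.2, -224. ]), [110.6, 28.5], 0.3) all (array([ 450.4, -227.5]), [116.4, 35.4], 0.4)
0.57 px [352. 179.] ztop 0.0326 top (array([ 431.7, -165.3]), [111.5, 27.4], 2.3) all (array([ 431.7, -165.3]), [111.5, 27.4], 2.3)
```

```bash
python3 -m pendant '[[0.011,0.0286,-0.03,0,0,-0.9,-0.2],[0,0,-0.05,0,0,0,-0.2],[0,0,-0.05,0,0,0,-0.2],[0,0,-0.03,0,0,0,-0.2],[0,0,-0.015,0,0,0,-0.2]]' 70; python3 -m pendant '[[0,0,0,0,0,0,-0.2],[0,0,0,0,0,0,-0.2]]';python3 look.py w16 wrist
```

```text
time: 17.45
eef_pos: [0.4438, -0.103, 0.0262]
orientation: [3.141, 0.005, 0.021]
force: [0.3, 0.6, -0.4]
grip_width: 0.0512
time: 17.65
eef_pos: [0.4466, -0.1037, 0.0297]
orientation: [3.139, -0.0, 0.02]
force: [-0.1, -0.2, 0.2]
grip_width: 0.051
17.65 [ 0.4466 -0.1037  0.0297] [ 1.7986e+02 -1.0000e-02  1.1400e+00] 0.051 [-0.1 -0.2  0.2]
```

View pics/w16.png

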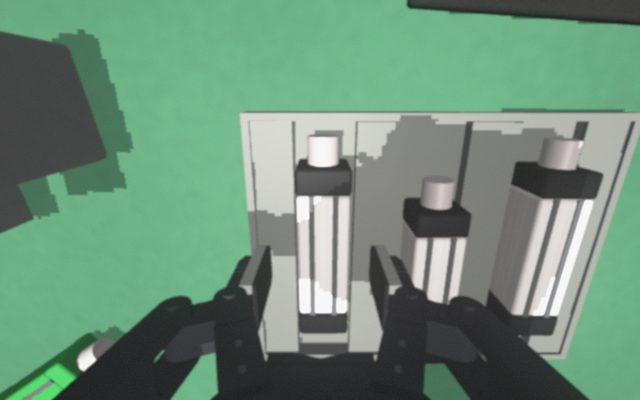

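The spare is centred between the fingers (body 298–351, gap 268–375). I'll lower and grip.

```bash
python3 -m pendant '[[0,-0.0005,-0.012,0,0,0,-0.2],[0,0,-0.001,0,0,0,0],[0,0,0,0,0,0,1],[0,0,0,0,0,0,1],[0,0,0,0,0,0,1]]' 70; python3 -m pendant '[[0,0,0,0,0,0,1],[0,0,0.05,0,0,0,1],[0,0,0.05,0,0,8,1],[0.01,0,0.05,0,0,8.5,1],[0.01,0.02,0,0,0,8.5,1]]'
```

```text
time: 18.2
eef_pos: [0.4465, -0.1043, 0.0167]
orientation: [3.139, -0.0, 0.02]
force: [-0.5, -0.4, 2.2]
grip_width: 0.0262
time: 18.7
eef_pos: [0.4706, -0.0876, 0.1724]
orientation: [3.129, -0.009, 0.457]
force: [0.3, -0.4, -1.4]
grip_width: 0.0264
```

```bash
python3 - <<'E'
from h import *
o=np.array([.5725,.1846]); a=np.radians(98.75); cx=np.array([np.cos(a),np.sin(a)]); cy=np.array([-np.sin(a),np.cos(a)])
for t in ("w11","w12","c14"):
    z=np.load(t+".npz"); W=z["W"]; d=z["d"]
    x=(W[...,:2]-o)@cx; y=(W[...,:2]-o)@cy; h=W[...,2]
    def ext(m,nm):
        if m.sum()>20: print(t,nm,m.sum(),"x",np.percentile(x[m],[1,99]).round(4),"y",np.percentile(y[m],[1,99]).round(4),"z",np.median(h[m]).round(4))
    ins=(d>0)&(x>-.085)&(x<.075)&(abs(y)<.13)
    for yc in (-.084,-.028,.028,.084):
        b=ins&(abs(y-yc)<.028)
        ext(b&(abs(h-.04)<.0035),f"floor {yc}")
        ext(b&(abs(h-.068)<.005),f"top {yc}")
    ext(ins&(abs(h-.048)<.003),"ribs")
    ext(ins&(abs(h-.08)<.003),"wall")
E
python3 look.py c17 scene
```

```text
w11 floor -0.084 411 x [-0.0579  0.0625] y [-0.1023 -0.073 ] z 0.0401
w11 top -0.084 2587 x [-0.0702  0.0738] y [-0.1063 -0.0705] z 0.0675
w11 floor -0.028 335 x [-0.0588  0.0615] y [-0.0146 -0.01  ] z 0.04
w11 floor 0.028 3748 x [-0.0589  0.0617] y [0.0117 0.046 ] z 0.04
w11 top 0.028 219 x [-0.0708  0.0739] y [0.0028 0.0553] z 0.0683
w11 floor 0.084 671 x [-0.0592  0.0622] y [0.0687 0.1023] z 0.0401
w11 top 0.084 3001 x [-0.0705  0.0738] y [0.0629 0.1055] z 0.0676
w11 ribs 14675 x [-0.07    0.0734] y [-0.1288  0.1289] z 0.048
w11 wall 2237 x [-0.0848  0.0749] y [-0.1299  0.1299] z 0.0798
w12 floor -0.084 408 x [-0.0518  0.0622] y [-0.1023 -0.074 ] z 0.04
w12 top -0.084 1923 x [-0.0342  0.0455] y [-0.0962 -0.0707] z 0.0675
w12 floor -0.028 349 x [-0.0319  0.0614] y [-0.0153 -0.01  ] z 0.04
w12 floor 0.028 3625 x [-0.0591  0.0608] y [0.0117 0.0461] z 0.04
w12 top 0.028 153 x [-0.0712 -0.0694] y [0.0207 0.0553] z 0.068
w12 floor 0.084 676 x [-0.0589  0.0617] y [0.0686 0.1024] z 0.0401
w12 top 0.084 2910 x [-0.0706  0.0423] y [0.0625 0.1051] z 0.0676
w12 ribs 13377 x [-0.07    0.0731] y [-0.1288  0.129 ] z 0.048
w12 wall 1599 x [-0.0847  0.075 ] y [-0.1299  0.1299] z 0.0797
c14 floor -0.084 121 x [-0.061   0.0604] y [-0.1092 -0.0622] z 0.0406
c14 top -0.084 396 x [-0.077   0.0717] y [-0.0988 -0.0598] z 0.0674
c14 floor -0.028 457 x [-0.0605  0.06  ] y [-0.0424 -0.0086] z 0.0399
c14 top -0.028 35 x [-0.0846  0.0718] y [-0.0543 -0.0042] z 0.0712
c14 floor 0.028 439 x [-0.0607  0.0601] y [0.0067 0.0478] z 0.0399
c14 floor 0.084 76 x [-0.067   0.0611] y [0.0645 0.1034] z 0.0406
c14 top 0.084 312 x [-0.0704  0.0696] y [0.0674 0.0968] z 0.0669
c14 ribs 1775 x [-0.0718  0.0713] y [-0.1148  0.1287] z 0.0478
c14 wall 328 x [-0.0848  0.0749] y [-0.1297  0.1298] z 0.0802
18.7 [ 0.4706 -0.0876  0.1724] [179.25  -0.51  26.19] 0.0264 [ 0.3 -0.4 -1.4]
```

```bash
python3 -m pendant '[[0.008,0.029,0.02,0,0,8.1,1],[0.008,0.029,0.01,0,0,8.1,1],[0.008,0.029,0,0,0,8.1,1],[0.008,0.029,0,0,0,8.1,1],[0.008,0.029,0,0,0,8.1,1]]'; python3 -m pendant '[[0.008,0.029,0,0,0,8.1,1],[0.008,0.029,0,0,0,8.1,1],[0.008,0.029,0,0,0,8,1],[0.009,0.03,0,0,0,8,1],[0,0,0,0,0,0,1]]';python3 -m pendant '[[0,0,0,0,0,0,1],[0,0,0,0,0,0,1]]'; python3 look.py w18 wrist
```

```text
time: 19.25
eef_pos: [0.5057, 0.062, 0.1947]
orientation: [3.14, 0.0, 1.168]
force: [-0.3, -0.5, -1.3]
grip_width: 0.0261
time: 19.75
eef_pos: [0.5381, 0.1834, 0.1947]
orientation: [3.14, -0.005, 1.734]
force: [0.4, 1.1, -1.6]
grip_width: 0.0263
time: 19.95
eef_pos: [0.5387, 0.1764, 0.1946]
orientation: [3.14, 0.001, 1.722]
force: [-0.4, -0.5, -1.0]
grip_width: 0.0261
19.95 [0.5387 0.1764 0.1946] [1.7993e+02 5.0000e-02 9.8690e+01] 0.0261 [-0.4 -0.5 -1. ]
```

View pics/w18.png

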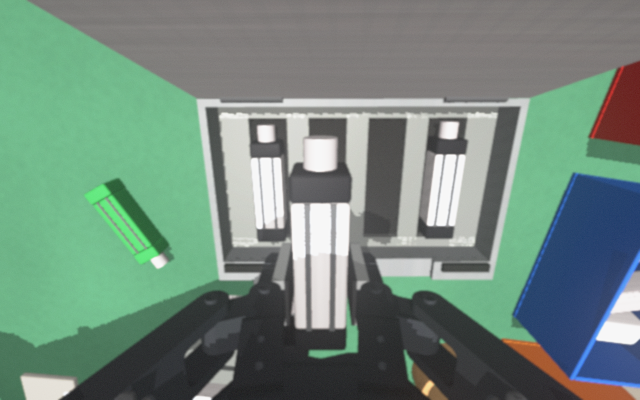

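```bash
python3 -m pendant '[[0.006,-0.0018,-0.03,0,0,0,1],[0,0,-0.04,0,0,0,1],[0,0,-0.035,0,0,0,1],[0,0,-0.015,0,0,0,1],[0,0,0,0,0,0,1]]';python3 -m pendant '[[0,0,0,0,0,0,1],[0,0,0,0,0,0,1]]'; python3 look.py w19 wrist
```

```text
time: 20.5
eef_pos: [0.5436, 0.1744, 0.0734]
orientation: [-3.14, 0.001, 1.723]
force: [0.3, -0.2, -0.9]
grip_width: 0.0266
time: 20.7
eef_pos: [0.5467, 0.1764, 0.0776]
orientation: [3.135, -0.0, 1.724]
force: [0.1, 1.3, -1.7]
grip_width: 0.0264
20.7 [0.5467 0.1764 0.0776] [ 1.7963e+02 -1.0000e-02  9.8790e+01] 0.0264 [ 0.1  1.3 -1.7]
```

View pics/w19.png

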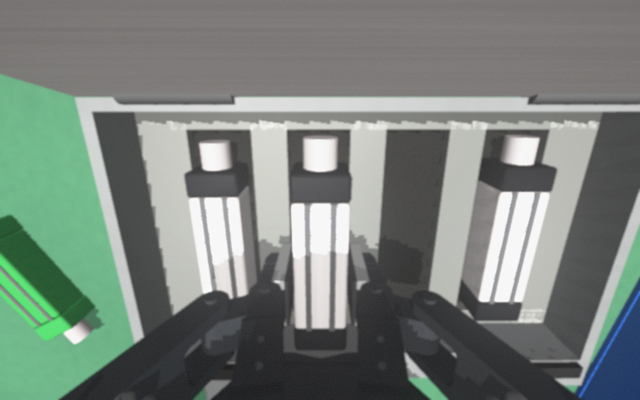

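Cylinder (292–350) lines up with its pocket (289–351). I'll lower it in.

```bash
python3 -m pendant '[[-0.001,-0.001,-0.012,0,0,0,1],[0,0,-0.008,0,0,0,1],[0,0,-0.003,0,0,0,1],[0,0,0,0,0,0,1],[0,0,0,0,0,0,1]]'
```

```text
time: 21.25
eef_pos: [0.5435, 0.1745, 0.0528]
orientation: [3.141, 0.001, 1.725]
force: [-2.4, -3.0, 7.6]
grip_width: 0.026
```

```bash
python3 -m pendant '[[0,0,0,0,0,0,0.05],[0,0,0,0,0,0,0.05],[0,0,0,0,0,0,0.05],[0,0,0.03,0,0,0,0.05],[0,0,0.05,0,0,0,0.05]]'; python3 -m pendant '[[0,0,0.05,0,0,0,0],[0,0,0.02,0,0,0,0],[0,0,0,0,0,0,-0.2],[0,0,0,0,0,0,-0.2]]'; python3 look.py w20 wrist;  python3 look.py c20 scene; python3 spares.py c20 scene
```

```text
time: 21.75
eef_pos: [0.5415, 0.1739, 0.1298]
orientation: [-3.137, -0.0, 1.725]
force: [0.7, -0.1, -0.4]
grip_width: 0.0405
time: 22.15
eef_pos: [0.544, 0.1749, 0.2022]
orientation: [3.139, 0.0, 1.725]
force: [0.2, -0.5, -0.6]
grip_width: 0.0514
22.15 [0.544  0.1749 0.2022] [1.7983e+02 2.0000e-02 9.8820e+01] 0.0514 [ 0.2 -0.5 -0.6]
22.2 [0.5434 0.1746 0.2011] [1.7995e+02 2.0000e-02 9.8820e+01] 0.0513 [ 0.2 -0.3 -1.1]
0.74 px [402. 260.] ztop 0.0694 top (array([544.3, 184.5]), [107.4, 30.2], -82.3) all (array([545.3, 184. ]), [106.8, 36.1], -75.0)
0.58 px [231. 131.] ztop 0.029 top (array([ 361.3, -556. ]), [97.5, 27.0], -44.4) all (array([ 363.9, -559.2]), [107.6, 28.5], -45.2)
0.57 px [316. 189.] ztop 0.0334 top (array([ 434.6, -163.6]), [109.9, 23.8], 2.5) all (array([ 434.6, -164.4]), [109.9, 26.8], 1.2)
0.53 px [297. 186.] ztop 0.0332 top (array([ 451.3, -222.2]), [94.3, 24.4], 0.7) all (array([ 455.3, -222.4]), [112.3, 25.5], -0.7)
0.44 px [393. 201.] ztop 0.0288 top (array([449.8,  90.8]), [247.4, 51.4], 13.1) all (array([449.9,  89.4]), [247.3, 57.3], 12.3)
```

View pics/w20.png

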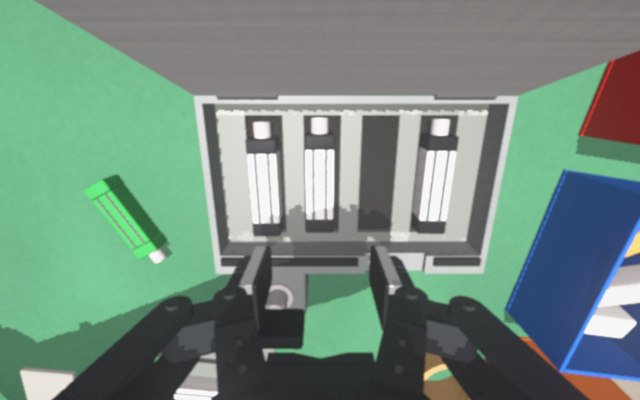

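View pics/c20.png

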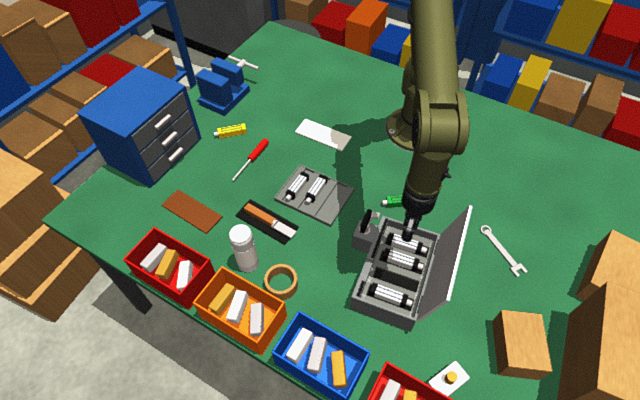

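First cylinder is seated in the second pocket (wrist (320,180)); one empty pocket remains at (378,175). On to the middle spare.

```bash
python3 -m pendant '[[-0.01,-0.0285,0,0,0,-8.1,-0.2],[-0.01,-0.0285,0,0,0,-8.1,-0.2],[-0.01,-0.0285,0,0,0,-8.1,-0.2],[-0.01,-0.0285,0,0,0,-8.1,-0.2],[-0.01,-0.0285,0,0,0,-8.1,-0.2]]'; python3 -m pendant '[[-0.01,-0.0285,0,0,0,-8.1,-0.2],[-0.01,-0.0285,0,0,0,-8.1,-0.2],[-0.01,-0.0285,0,0,0,-8.1,-0.2],[-0.01,-0.0285,0,0,0,-8.1,-0.2],[-0.01,-0.0285,0,0,0,-8.1,-0.2]]'; python3 -m pendant '[[-0.01,-0.0285,0,0,0,-8.1,-0.2],[-0.008,-0.0265,0,0,0,-7.5,-0.2],[0,0,0,0,0,0,-0.2],[0,0,0,0,0,0,-0.2],[0,0,0,0,0,0,-0.2]]'; python3 look.py w21 wrist;  python3 spares.py w21 wrist
```

```text
time: 22.8
eef_pos: [0.4928, 0.0313, 0.201]
orientation: [3.141, 0.001, 1.012]
force: [1.0, -0.3, -0.2]
grip_width: 0.0513
time: 23.3
eef_pos: [0.4427, -0.1109, 0.2011]
orientation: [3.14, 0.002, 0.305]
force: [0.2, -0.6, 0.2]
grip_width: 0.0514
time: 23.8
eef_pos: [0.4262, -0.1637, 0.2017]
orientation: [3.14, 0.001, 0.041]
force: [0.3, -0.4, -0.5]
grip_width: 0.0512
23.8 [ 0.4262 -0.1637  0.2017] [1.7991e+02 5.0000e-02 2.3700e+00] 0.0512 [ 0.3 -0.4 -0.5]
0.82 px [111. 242.] ztop 0.0285 top (array([331.4,  84. ]), [113.1, 26.5], -54.1) all (array([331.6,  83.7]), [113.7, 26.6], -54.0)
0.78 px [324. 170.] ztop 0.0326 top (array([ 432. , -165.8]), [110.6, 25.9], 1.8) all (array([ 432. , -166.8]), [110.6, 28.0], 1.9)
0.62 px [622. 254.] ztop 0.0282 top (array([ 335.9, -536.8]), [40.9, 30.2], -45.8) all (array([ 342.8, -543.4]), [60.3, 30.2], -45.2)
```

View pics/w21.png

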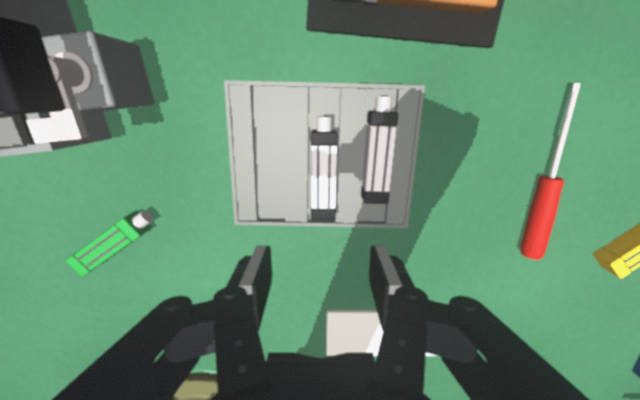

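The middle spare is at (324,170) and hasn't moved. Its neighbour at (382,150) is close, so I'll narrow the opening to ~40 mm before lowering.

```bash
python3 -m pendant '[[-0.001,-0.0018,-0.03,0,0,-0.4,0.05],[0,0,-0.05,0,0,0,0.05],[0,0,-0.05,0,0,0,0.05],[0,0,-0.03,0,0,0,0.05],[0,0,-0.008,0,0,0,0.05]]' 70; python3 -m pendant '[[0,0,0,0,0,0,0.05],[0,0,0,0,0,0,0.05]]';python3 look.py w22 wrist
```

```text
time: 24.4
eef_pos: [0.4224, -0.1647, 0.031]
orientation: [-3.141, 0.006, 0.034]
force: [-0.8, -0.1, -0.8]
grip_width: 0.0407
time: 24.6
eef_pos: [0.4267, -0.167, 0.036]
orientation: [3.138, -0.003, 0.033]
force: [0.8, 0.3, 1.1]
grip_width: 0.041
24.6 [ 0.4267 -0.167   0.036 ] [ 1.7978e+02 -1.5000e-01  1.8600e+00] 0.041 [0.8 0.3 1.1]
```

View pics/w22.png

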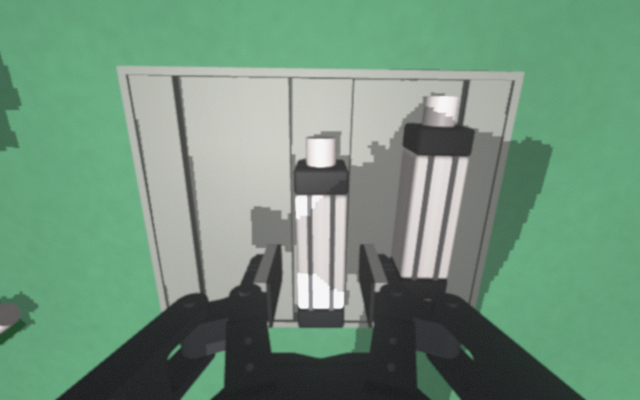

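```bash
python3 -m pendant '[[-0.001,0,-0.012,0,0,0,0.05],[0,0,-0.007,0,0,0,0.05],[0,0,0,0,0,0,1],[0,0,0,0,0,0,1],[0,0,0,0,0,0,1]]' 70; python3 -m pendant '[[0,0,0,0,0,0,1],[0,0,0.04,0,0,0,1],[0,0,0.05,0,0,0,1],[0.01,0,0.05,0,0,8.1,1],[0.01,0.02,0.03,0,0,8.1,1]]'
```

```text
time: 25.15
eef_pos: [0.424, -0.1668, 0.0153]
orientation: [3.139, 0.0, 0.032]
force: [0.5, 0.1, -1.5]
grip_width: 0.0263
time: 25.65
eef_pos: [0.4451, -0.1496, 0.1885]
orientation: [3.134, -0.004, 0.316]
force: [1.0, -0.5, -1.2]
grip_width: 0.0266
```

```bash
python3 -m pendant '[[0.0155,0.033,0.002,0,0,8.05,1],[0.0155,0.033,0.002,0,0,8.05,1],[0.0155,0.033,0.002,0,0,8.05,1],[0.0155,0.033,0,0,0,8.05,1],[0.0155,0.033,0,0,0,8.05,1]]'; python3 -m pendant '[[0.0155,0.033,0,0,0,8.05,1],[0.0155,0.033,0,0,0,8.05,1],[0.0155,0.033,0,0,0,8.05,1],[0.0155,0.033,0,0,0,8.05,1],[0.0155,0.033,0,0,0,8.05,1]]';python3 -m pendant '[[0,0,0,0,0,0,1],[0,0,0,0,0,0,1],[0,0,0,0,0,0,1],[0,0,0,0,0,0,1]]'; python3 look.py w23 wrist
```

```text
time: 26.15
eef_pos: [0.5218, 0.0195, 0.1906]
orientation: [3.138, 0.0, 1.023]
force: [0.1, -0.2, -1.6]
grip_width: 0.0264
time: 26.65
eef_pos: [0.5994, 0.1842, 0.1902]
orientation: [3.139, 0.0, 1.725]
force: [0.7, 0.1, -2.0]
grip_width: 0.0261
time: 27.05
eef_pos: [0.5989, 0.1815, 0.1904]
orientation: [3.139, 0.001, 1.717]
force: [0.7, 0.4, -1.9]
grip_width: 0.0263
27.05 [0.5989 0.1815 0.1904] [1.7985e+02 7.0000e-02 9.8370e+01] 0.0263 [ 0.7  0.4 -1.9]
```

View pics/w23.png

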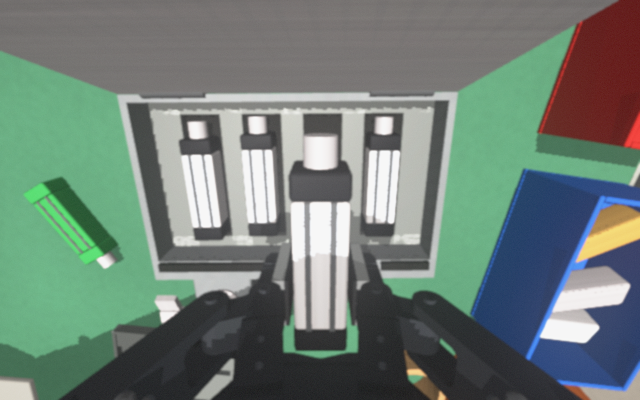

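```bash
python3 -m pendant '[[0.0015,0,-0.03,0,0,0.3,1],[0,0,-0.04,0,0,0,1],[0,0,-0.03,0,0,0,1],[0,0,-0.013,0,0,0,1],[0,0,0,0,0,0,1]]';python3 -m pendant '[[0,0,0,0,0,0,1],[0,0,0,0,0,0,1]]'; python3 look.py w24 wrist
```

```text
time: 27.6
eef_pos: [0.5992, 0.1819, 0.0758]
orientation: [-3.141, 0.001, 1.724]
force: [-0.2, 0.5, -1.4]
grip_width: 0.0266
time: 27.8
eef_pos: [0.6018, 0.1837, 0.0797]
orientation: [3.135, -0.0, 1.725]
force: [-0.3, -0.8, -2.1]
grip_width: 0.0267
27.8 [0.6018 0.1837 0.0797] [ 1.7964e+02 -2.0000e-02  9.8810e+01] 0.0267 [-0.3 -0.8 -2.1]
```

View pics/w24.png

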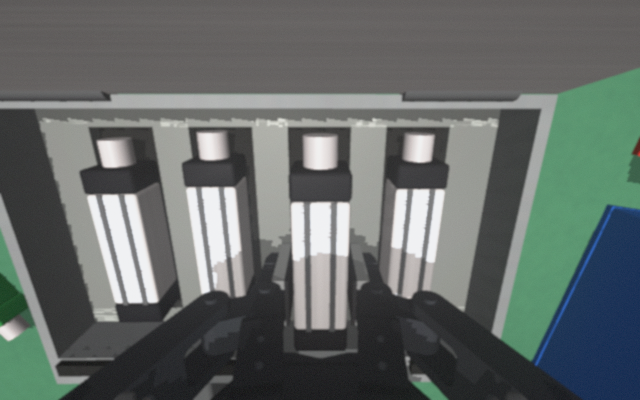

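Aligned with the last pocket (290–350). I'll lower it and release.

```bash
python3 -m pendant '[[-0.0005,-0.001,-0.013,0,0,0,1],[0,0,-0.008,0,0,0,1],[0,0,-0.004,0,0,0,1],[0,0,0,0,0,0,1],[0,0,0,0,0,0,1]]'
```

```text
time: 28.35
eef_pos: [0.5998, 0.1823, 0.0522]
orientation: [3.139, -0.0, 1.725]
force: [0.3, 0.3, -2.2]
grip_width: 0.0262
```

```bash
python3 -m pendant '[[0,0,-0.0015,0,0,0,1],[0,0,0,0,0,0,1],[0,0,0,0,0,0,0.05],[0,0,0,0,0,0,0.05],[0,0,0,0,0,0,0.05]]'; python3 -m pendant '[[0,0,0.03,0,0,0,0.05],[0,0,0.05,0,0,0,0.05],[0,0,0.05,0,0,0,0],[0,-0.02,0.03,0,0,0,0.5],[0,0,0,0,0,0,1]]';python3 -m pendant '[[0,0,0,0,0,0,1],[0,0,0,0,0,0,1],[0,0,0,0,0,0,1]]'; python3 look.py w25 wrist; python3 look.py c25 scene; python3 look.py s25 side; python3 lidang.py c25 s25
python3 - <<'E'
from h import *
o=np.array([.5725,.1846]); a=np.radians(98.75); cx=np.array([np.cos(a),np.sin(a)]); cy=np.array([-np.sin(a),np.cos(a)])
z=np.load("w25.npz"); W=z["W"]; d=z["d"]
x=(W[...,:2]-o)@cx; y=(W[...,:2]-o)@cy; h=W[...,2]
for yc in (-.084,-.028,.028,.084):
    m=(d>0)&(abs(y-yc)<.022)&(abs(x)<.062)&(h>.055)&(h<.075)
    t=m&(h>.065); print(yc,"x",np.percentile(x[m],[1,99]).round(4),"y",np.percentile(y[t],[2,98]).round(4),"z top",np.median(h[t]).round(4))
E
```

```text
time: 28.85
eef_pos: [0.6001, 0.1823, 0.0512]
orientation: [3.138, -0.0, 1.725]
force: [0.4, 1.0, 0.4]
grip_width: 0.0407
time: 29.35
eef_pos: [0.6033, 0.1606, 0.2167]
orientation: [3.129, 0.002, 1.721]
force: [-0.1, -0.6, -0.5]
grip_width: 0.0144
time: 29.65
eef_pos: [0.5988, 0.1626, 0.2091]
orientation: [-3.141, -0.0, 1.726]
force: [-0.3, 0.1, -0.4]
grip_width: 0.0001
29.65 [0.5988 0.1626 0.2091] [-1.7998e+02 -2.0000e-02  9.8890e+01] 0.0001 [-0.3  0.1 -0.4]
29.7 [0.5989 0.1626 0.2093] [-1.800e+02 -2.000e-02  9.888e+01] 0.0001 [0.1 0.7 0.4]
29.75 [0.5991 0.1626 0.2095] [ 1.7998e+02 -2.0000e-02  9.8880e+01] -0.0 [0.9 0.3 0.5]
c25 1997 theta 1.812 x at z=.08 0.0769
s25 4407 theta 1.792 x at z=.08 0.0861
-0.084 x [-0.0504  0.0577] y [-0.0952 -0.0695] z top 0.0675
-0.028 x [-0.0488  0.0598] y [-0.0395 -0.0133] z top 0.0675
0.028 x [-0.049   0.0592] y [0.0172 0.0431] z top 0.0676
0.084 x [-0.0533  0.0544] y [0.0707 0.0965] z top 0.0676
```

View pics/w25.png

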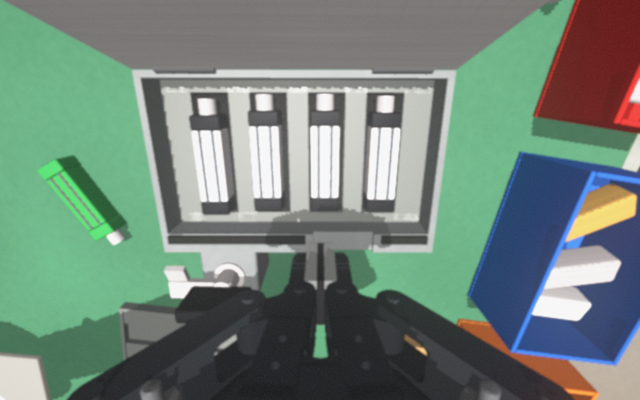

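View pics/s25.png

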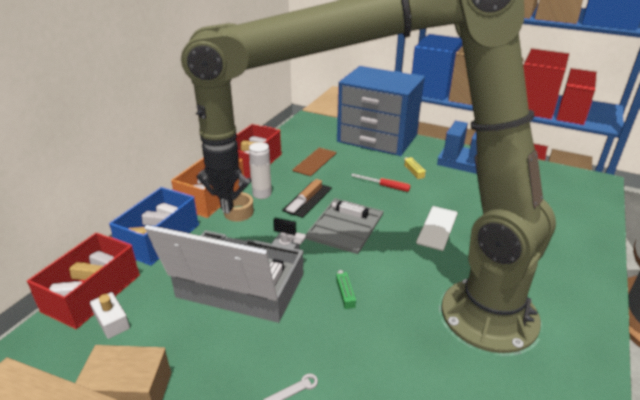

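All four cylinders are seated (tops 67.5 mm). One spare is left in the tray, the blade is on its mat, and the lid is still at 1.8. Next I go over and behind the lid with shut fingers.

```bash
python3 -m pendant '[[0,0,0.05,0,0,0,1],[0,0,0.045,0,0,0,1],[-0.013,0.046,0,0,0,0,1],[-0.013,0.046,0,0,0,0,1],[-0.013,0.046,0,0,0,0,1]]'; python3 -m pendant '[[-0.013,0.046,0,0,0,0,1],[0,0,0,0,0,0,1],[0,0,0,0,0,0,1],[0,0,0,0,0,0,1]]';python3 look.py s26 side; python3 look.py w26 wrist
```

```text
time: 30.3
eef_pos: [0.5605, 0.3015, 0.3061]
orientation: [3.138, -0.0, 1.724]
force: [-0.3, 0.0, 0.4]
grip_width: 0.0003
time: 30.7
eef_pos: [0.5486, 0.345, 0.3054]
orientation: [3.139, 0.001, 1.723]
force: [0.3, 0.4, -0.1]
grip_width: 0.0001
30.7 [0.5486 0.345  0.3054] [1.7987e+02 7.0000e-02 9.8740e+01] 0.0001 [ 0.3  0.4 -0.1]
30.75 [0.549  0.3444 0.3055] [1.7986e+02 6.0000e-02 9.8670e+01] -0.0001 [-0.8  0.4  0.8]
```

View pics/s26.png

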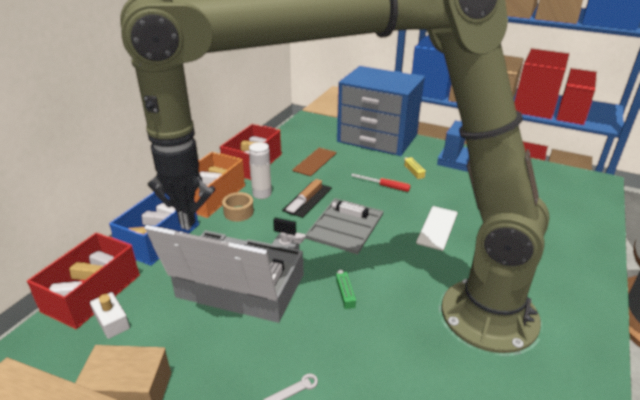

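View pics/w26.png

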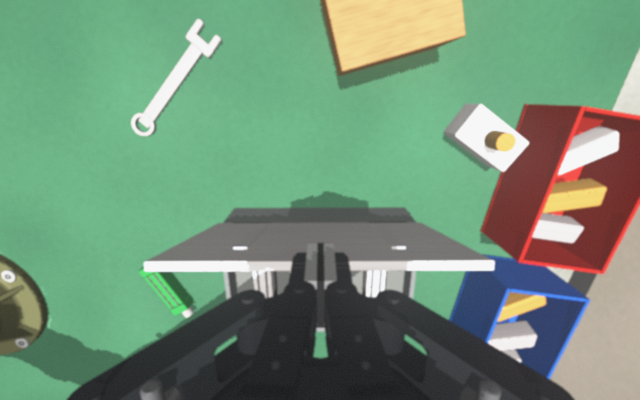

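Run:
```python
from h import *
o=np.array([.5725,.1846]); a=np.radians(98.75); cx=np.array([np.cos(a),np.sin(a)]); cy=np.array([-np.sin(a),np.cos(a)])
z=np.load("w26.npz"); W=z["W"]
for u in (200,440):
  for v in (235,250,258,262,266,269): P=W[v,u]; print(u,v,((P[:2]-o)@cx).round(4),((P[:2]-o)@cy).round(4),P[2].round(4))
t=np.array([.549,.3444]); print("tcp case x",(t-o)@cx,(t-o)@cy)
```

```text
200 235 0.1057 0.1275 0.155
200 250 0.1189 0.104 0.213
200 258 0.1248 0.0942 0.2371
200 262 0.1257 0.0913 0.2447
200 266 0.1227 0.0913 0.2455
200 269 0.1194 0.0922 0.2443
440 235 0.107 -0.1271 0.1591
440 250 0.12 -0.1039 0.216
440 258 0.1245 -0.0952 0.2374
440 262 0.1245 -0.0929 0.2434
440 266 0.1215 -0.093 0.2443
440 269 0.1197 -0.0927 0.2457
tcp case x 0.1615150689482112 -0.0010828216171563465
```

Lid's outer edge is at case x=126 mm; the fingers are at 161, clear behind it. Lowering behind it, then pulling.

```bash
python3 -m pendant '[[-0.0005,0.004,-0.045,0,0,0,1],[0,0,-0.045,0,0,0,1],[0,0,0,0,0,0,1],[0.002,-0.013,0,0,0,0,1],[0.002,-0.013,0,0,0,0,1]]';  python3 -m pendant '[[0.002,-0.013,0,0,0,0,1],[0.002,-0.013,0,0,0,0,1],[0.002,-0.013,0,0,0,0,1],[0.002,-0.013,0,0,0,0,1],[0.002,-0.013,0,0,0,0,1]]'; python3 look.py s27 side; python3 lidang.py s27
```

```text
time: 31.3
eef_pos: [0.5529, 0.3237, 0.2188]
orientation: [3.135, -0.001, 1.724]
force: [0.4, 0.0, 1.1]
grip_width: 0.0001
time: 31.8
eef_pos: [0.5617, 0.2581, 0.2162]
orientation: [3.138, -0.0, 1.725]
force: [0.5, 0.9, -0.5]
grip_width: -0.0002
31.8 [0.5617 0.2581 0.2162] [ 1.7981e+02 -1.0000e-02  9.8810e+01] -0.0002 [ 0.5  0.9 -0.5]
s27 5966 theta 1.411 x at z=.08 0.0859
```

View pics/s27.png

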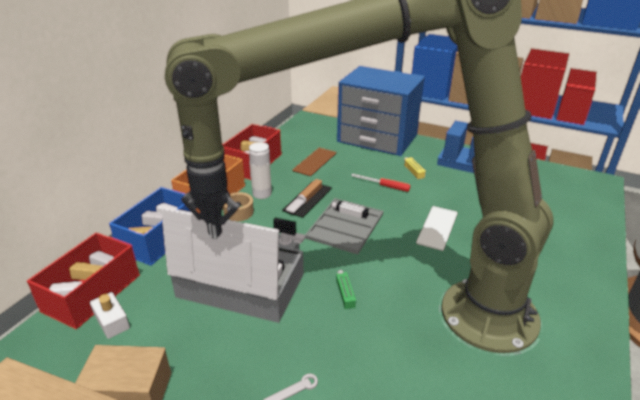

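```bash
python3 -m pendant '[[0.002,-0.014,-0.001,0,0,0,1],[0.003,-0.019,-0.007,0,0,0,1],[0.003,-0.019,-0.008,0,0,0,1],[0.0026,-0.017,-0.012,0,0,0,1],[0.0026,-0.017,-0.013,0,0,0,1]]'; python3 -m pendant '[[0.002,-0.013,-0.017,0,0,0,1],[0.002,-0.012,-0.017,0,0,0,1],[0.001,-0.007,-0.013,0,0,0,1],[0.001,-0.006,-0.013,0,0,0,1],[0,0,0,0,0,0,1]]'; python3 look.py s28 side
```

```text
time: 32.35
eef_pos: [0.5747, 0.172, 0.1741]
orientation: [3.139, -0.0, 1.725]
force: [-0.3, 0.9, 0.1]
grip_width: -0.0002
time: 32.85
eef_pos: [0.5794, 0.1336, 0.1125]
orientation: [-3.14, 0.001, 1.724]
force: [0.1, 0.4, -0.0]
grip_width: 0.0002
32.85 [0.5794 0.1336 0.1125] [-1.7993e+02  3.0000e-02  9.8760e+01] 0.0002 [ 0.1  0.4 -0. ]
```

View pics/s28.png

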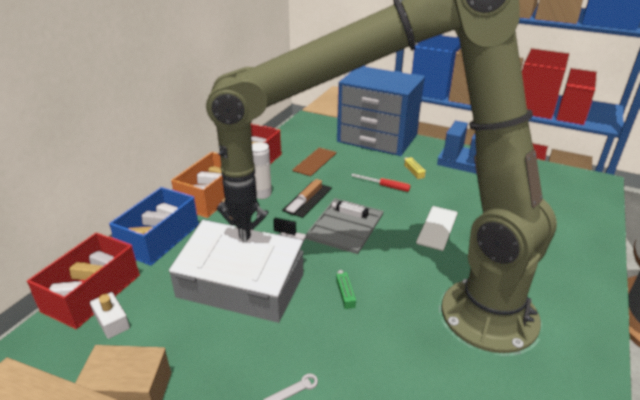

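The lid is almost down. I'll press gently, watching the force.

```bash
python3 -m pendant '[[0.001,-0.006,-0.011,0,0,0,1],[0,0,-0.007,0,0,0,1],[0,0,-0.003,0,0,0,1],[0,0,0,0,0,0,1]]'; python3 -m pendant '[[0,0,-0.002,0,0,0,1],[0,0,-0.001,0,0,0,1],[0,0,0,0,0,0,1]]'
```

```text
time: 33.3
eef_pos: [0.5812, 0.1293, 0.0934]
orientation: [3.14, -0.0, 1.725]
force: [-0.8, 0.7, 0.2]
grip_width: 0.0002
time: 33.6
eef_pos: [0.5817, 0.1296, 0.0913]
orientation: [3.138, -0.0, 1.725]
force: [0.4, 0.9, 1.9]
grip_width: 0.0001
```

```bash
python3 -m pendant '[[0,0,-0.0015,0,0,0,1],[0,0,-0.0015,0,0,0,1],[0,0,0,0,0,0,1],[0,0,0,0,0,0,1]]'
```

```text
time: 34.0
eef_pos: [0.5818, 0.1294, 0.089]
orientation: [3.138, 0.0, 1.725]
force: [-2.1, -1.3, 6.4]
grip_width: -0.0002
```

Pressed to 6.4 N. Next I release, swing round to the cam wing with a +90° turn, and open partly.

```bash
python3 -m pendant '[[0,0,0.03,0,0,0,1],[0,0,0.045,0,0,0,1],[0,0,0.045,0,0,8.2,0.05],[-0.008,-0.01,0,0,0,8.2,0.05],[-0.008,-0.01,0,0,0,8.2,0.05]]'; python3 -m pendant '[[-0.008,-0.01,0,0,0,8.2,0.05],[-0.008,-0.01,0,0,0,8.2,0.05],[-0.008,-0.01,0,0,0,8.2,0.05],[-0.008,-0.01,0,0,0,8.2,0.05],[-0.008,-0.01,0,0,0,8.2,0.05]]'; python3 -m pendant '[[-0.008,-0.01,0,0,0,8.2,0.05],[0,0,0,0,0,8.2,0.05],[0,0,0,0,0,8,0.05],[0,0,0,0,0,0,0.05],[0,0,0,0,0,0,0.05]]'; python3 look.py w29 wrist cam_grip; python3 look.py c29 scene; python3 look.py s29 side
python3 - <<'E'
from h import *
for t in ("w29","c29","s29"):
    z=np.load(t+".npz"); W=z["W"]; d=z["d"]
    m=(d>0)&(W[...,2]>.13)&(W[...,2]<.145)&(abs(W[...,1]-.05)<.05)&(abs(W[...,0]-.518)<.05)
    P=W[m]
    if len(P)>20: print(t,rect(P[:,:2]),len(P))
    o=np.array([.5725,.1846]); a=np.radians(98.75); cx=np.array([np.cos(a),np.sin(a)]); cy=np.array([-np.sin(a),np.cos(a)])
    x=(W[...,:2]-o)@cx; y=(W[...,:2]-o)@cy; h=W[...,2]
    m=(d>0)&(x>-.085)&(x<.075)&(abs(y)<.12)&(h>.08)&(h<.11)
    if m.sum()>100:
        k=np.polyfit(x[m],h[m],1); print(t,m.sum(),"lid theta",-k[0].round(4),"top z at front",np.polyval(k,-.09).round(4))
print(arm.sense()["q"].round(2))
E
```

```text
time: 34.5
eef_pos: [0.5663, 0.1097, 0.2096]
orientation: [3.136, 0.002, 2.161]
force: [-0.3, -0.5, -0.4]
grip_width: 0.0403
time: 35.0
eef_pos: [0.5251, 0.0587, 0.2077]
orientation: [3.139, -0.0, 2.876]
force: [-0.3, -0.8, -0.4]
grip_width: 0.0409
time: 35.5
eef_pos: [0.5175, 0.0492, 0.2078]
orientation: [3.139, -0.0, -2.991]
force: [0.4, 0.4, 0.7]
grip_width: 0.0403
35.5 [0.5175 0.0492 0.2078] [ 179.85   -0.   -171.37] 0.0403 [0.4 0.4 0.7]
cam_grip 0.68 [0.489  0.0484 0.1237] [[321. 171.]]
35.6 [0.5176 0.0493 0.2078] [ 179.84   -0.   -171.3 ] 0.0407 [ 0.1  0.4 -0.1]
35.65 [0.5176 0.0493 0.2079] [ 179.85   -0.   -171.27] 0.0407 [ 0.7 -0.5  0. ]
w29 (array([516.5,  50.6]), [59.5, 13.7], 8.1) 1340
w29 25825 lid theta 0.0248 top z at front 0.0922
c29 (array([520. ,  48.8]), [61.0, 13.8], 7.8) 95
c29 4808 lid theta 0.0248 top z at front 0.092
s29 (array([517.5,  51.7]), [61.1, 19.3], 10.5) 120
s29 4564 lid theta 0.0265 top z at front 0.0931
[ 0.79  0.15 -1.    1.78  0.13  1.29  1.48]
```

View pics/w29.png

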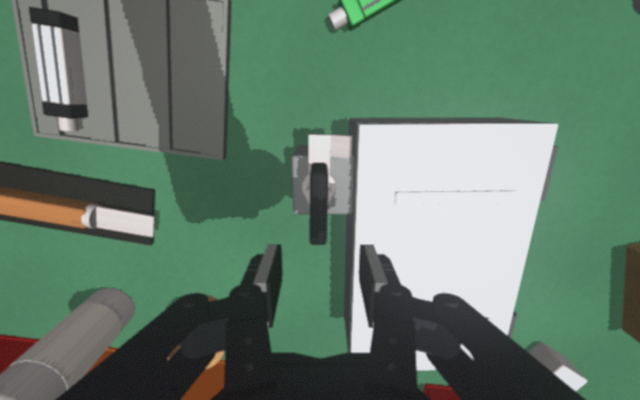

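Lid rests at 0.025. The wing at (318,203) is between the fingers and the TCP is over its axis. I'll lower and grip.

```bash
python3 -m pendant '[[0,0.0008,-0.035,0,0,0,0.05],[0,0,-0.035,0,0,0,0.05],[0,0,-0.02,0,0,0,0.05],[0,0,-0.01,0,0,0,0.05],[0,0,0,0,0,0,0.05]]' 90; python3 -m pendant '[[0,0,0,0,0,0,0.05],[0,0,0,0,0,0,0.05]]'; python3 look.py w30 wrist
```

```text
time: 36.2
eef_pos: [0.5168, 0.0501, 0.1069]
orientation: [3.138, -0.002, -2.988]
force: [1.0, -1.2, 0.0]
grip_width: 0.0405
time: 36.4
eef_pos: [0.5187, 0.0502, 0.1093]
orientation: [3.139, 0.002, -2.988]
force: [0.3, 0.4, -0.3]
grip_width: 0.0402
36.4 [0.5187 0.0502 0.1093] [ 1.7988e+02  1.4000e-01 -1.7119e+02] 0.0402 [ 0.3  0.4 -0.3]
```

View pics/w30.png

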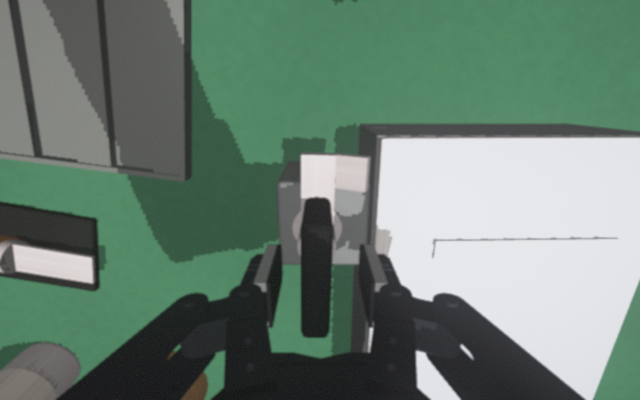

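```bash
python3 -m pendant '[[-0.0005,0,-0.004,0,0,0,0.3],[0,0,0,0,0,0,1],[0,0,0,0,0,0,1],[0,0,0,0,0,0,1],[0,0,0,0,0,0,1]]' 90;  python3 -m pendant '[[0,0,0,0,0,-5,1],[0,0,0,0,0,-6,1],[0,0,0,0,0,-6,1],[0,0,0,0,0,-6,1],[0,0,0,0,0,-6,1]]'
```

```text
time: 36.95
eef_pos: [0.5174, 0.048, 0.1042]
orientation: [3.141, -0.0, -2.989]
force: [-0.6, -4.5, 2.9]
grip_width: 0.013
time: 37.45
eef_pos: [0.5175, 0.0483, 0.1042]
orientation: [3.141, 0.001, 2.785]
force: [0.3, -5.2, 1.7]
grip_width: 0.0129
```

```bash
python3 -m pendant '[[0,-0.001,0,0,0,-6,1],[0,-0.001,0,0,0,-6,1],[0,0,0,0,0,-6,1],[0,0,0,0,0,-6,1],[0,0,0,0,0,-6,1]]';  python3 -m pendant '[[0,0,0,0,0,-6,1],[0,0,0,0,0,-6,1],[0,0,0,0,0,-6,1],[0,0,0,0,0,-6,1],[0,0,0,0,0,-6,1]]'; python3 -m pendant '[[0,0,0,0,0,-3,1],[0,0,0,0,0,0,1],[0,0,0,0,0,0,1]]'; python3 -c "
from h import *
s=arm.sense(); print(s['wrist_torque'],np.degrees(s['orientation'][2]))"
```

```text
time: 37.95
eef_pos: [0.5177, 0.0485, 0.1043]
orientation: [3.137, 0.001, 2.263]
force: [1.4, -0.6, 0.9]
grip_width: 0.0128
time: 38.45
eef_pos: [0.518, 0.0486, 0.1043]
orientation: [3.136, -0.0, 1.739]
force: [2.1, -0.3, -1.0]
grip_width: 0.0126
time: 38.75
eef_pos: [0.518, 0.0486, 0.1043]
orientation: [3.136, 0.0, 1.694]
force: [3.8, -0.6, -1.2]
grip_width: 0.0127
[-0.17010054 -0.74838514  1.51036213] 97.07438867715267
```

The stop is reached (yaw 97°, 1.5 N m). I'll ease off, release and back away.

```bash
python3 -m pendant '[[0,0,0,0,0,0.9,1],[0,0,0,0,0,0,0.6],[0,0,0,0,0,0,0.2],[0,0,0,0,0,0,0.05],[0,0,0,0,0,0,0.05]]';  python3 -m pendant '[[0,0,0.03,0,0,0,0.05],[0,0,0.05,0,0,0,0.05],[0,0,0.05,0,0,0,0.05],[0,-0.03,0.03,0,0,0,0.05],[0,-0.04,0,0,0,0,0.05]]'; python3 -m pendant '[[0,-0.04,0,0,0,0,0.05],[0,0,0,0,0,0,0],[0,0,0,0,0,0,0],[0,0,0,0,0,0,0]]'; python3 look.py w31 wrist; python3 look.py c31 scene; python3 look.py s31 side
python3 - <<'E'
from h import *
for t in ("w31","c31","s31"):
    z=np.load(t+".npz"); W=z["W"]; d=z["d"]
    m=(d>0)&(W[...,2]>.13)&(W[...,2]<.145)&(abs(W[...,1]-.05)<.05)&(abs(W[...,0]-.518)<.05)
    P=W[m]
    if len(P)>20: print(t,"wing",rect(P[:,:2]),len(P))
    o=np.array([.5725,.1846]); a=np.radians(98.75); cx=np.array([np.cos(a),np.sin(a)]); cy=np.array([-np.sin(a),np.cos(a)])
    x=(W[...,:2]-o)@cx; y=(W[...,:2]-o)@cy; h=W[...,2]
    m=(d>0)&(x>-.085)&(x<.075)&(y>-.12)&(y<.04)&(h>.08)&(h<.11)
    if m.sum()>100:
        k=np.polyfit(x[m],h[m],1); print(t,m.sum(),"lid theta",-k[0].round(4),"top z at front",np.polyval(k,-.09).round(4))
E
```

```text
time: 39.25
eef_pos: [0.5165, 0.0479, 0.1037]
orientation: [3.14, -0.0, 1.705]
force: [-0.1, -0.3, 0.3]
grip_width: 0.0405
time: 39.75
eef_pos: [0.5196, -0.0199, 0.2695]
orientation: [3.13, 0.002, 1.711]
force: [1.3, -0.5, -0.3]
grip_width: 0.0402
time: 40.15
eef_pos: [0.5169, -0.0606, 0.2638]
orientation: [3.139, -0.001, 1.707]
force: [0.1, 0.7, -0.2]
grip_width: 0.0429
40.15 [ 0.5169 -0.0606  0.2638] [ 1.7987e+02 -5.0000e-02  9.7800e+01] 0.0429 [ 0.1  0.7 -0.2]
40.2 [ 0.517  -0.0604  0.2638] [ 1.7986e+02 -4.0000e-02  9.7850e+01] 0.0428 [-0.1 -0.5  0.4]
40.25 [ 0.5171 -0.0603  0.2639] [ 1.7985e+02 -2.0000e-02  9.7870e+01] 0.043 [ 0.7 -0.3  0.5]
w31 wing (array([517.4,  50.3]), [58.6, 13.9], -81.5) 1310
w31 3689 lid theta 0.0096 top z at front 0.0887
c31 wing (array([519.6,  48.8]), [59.9, 16.5], -79.9) 112
c31 3378 lid theta 0.0046 top z at front 0.0886
s31 wing (array([517. ,  48.8]), [66.4, 14.9], -79.0) 103
s31 2896 lid theta 0.0055 top z at front 0.0896
```

View pics/w31.png

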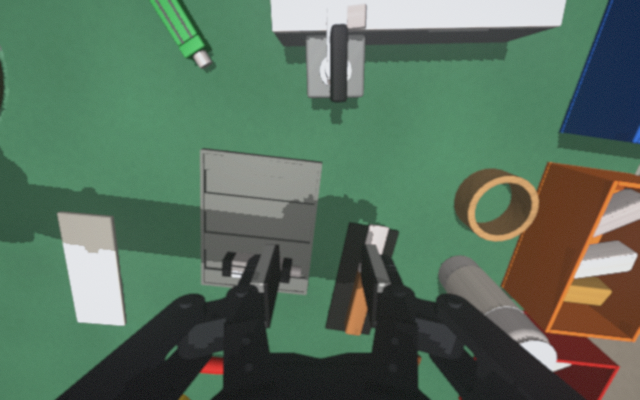

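View pics/c31.png

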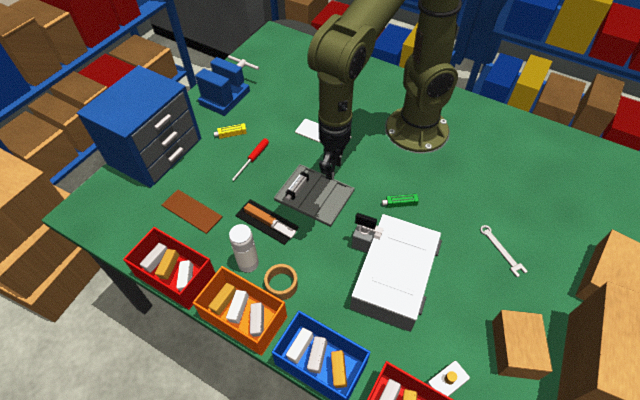

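View pics/s31.png

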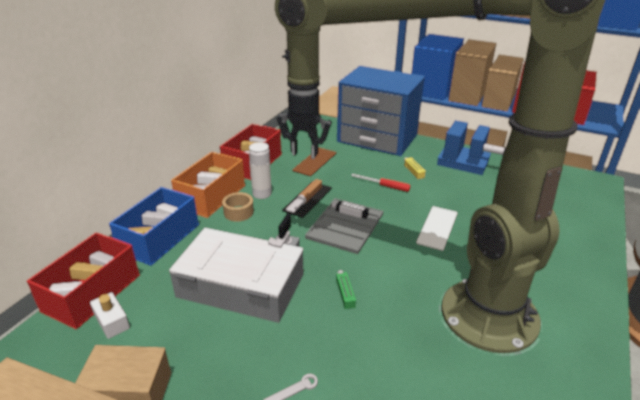

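The lid is down (front top at ~88.7 mm, was 92), and the wing lies at 98.5° along the case's x. The blade is on the black mat, one spare is in the tray, and nothing is knocked over. Handing in.

```bash
python3 -c "
from plant import arm
print(arm.job_done())"
```

```text
the job is handed in; nothing more can be done
None
```

The whole job is done and handed in at about 40 s of the 208 s allowed. No verdict was reported.

- **Lid opening:** I took the blade from the black mat and put its tip into the notch. The notch is off-centre, at case y ≈ −46 mm. I levered the lid up and swung it to its stop at about 1.8 rad.
- **Blade:** I laid it back on the black mat right after opening the lid; it was still there in the last pictures.
- **Cylinders:** Two were already in the outer pockets and were left alone. I put one spare in each of the two middle pockets. All four tops measured 67.5 mm, so they sit at the same height. The third spare stayed in the tray, and I saw none of the spares get knocked aside.
- **Closing:** The lid was pressed shut and rested at about 0.025 rad. I then turned the cam a quarter turn clockwise until it met its stop.

**Last checks:**
- **Cam:** The wing points along the case's x. The wrist camera reads 98.5° against 98.75° expected. The scene and side cameras read 100–101°, from few points.
- **Lid angle:** The cameras disagree slightly, at 0.0046, 0.0055 and 0.0096 rad. Its front edge dropped from about 92 to 89 mm, where fully shut is 88, so it is drawn down to within about 1 mm of that.
- **Surroundings:** Nothing was knocked over, and the gripper was clear of everything. Contact force stayed under 8 N in every reading I took.

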